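# Fetch the faceplate from behind the standing pieces

## Task

First clear the turned spindle, the square billet and the oil tin off the wooden board and stand all three upright on the black rubber mat, leaving the faceplate where it is. Then set the steel faceplate, hub up, on the bowl blank, centred in the pencilled circle, and only after that stand each of the three back upright on the very spot of the board where it stood at the start. Set things down rather than dropping them, never let a standing piece fall over, and do not disturb the mallet, the wax pot or the sanding block.

Things in the scene. Friction and masses are not known exactly. Their poses are not given: they have to be found in the camera images.
- faceplate: Small steel lathe faceplate, loose, 0.45 kg: a round flange 76 mm in diameter and 9 mm thick, flat side down, with a hub 40 mm in diameter on top up to 42 mm above the underside (grip it by the hub). Stands amid the three tall pieces on the wooden board. Origin: centre of its underside, z up.
- spindle: Turned wooden spindle of dark and light rings, loose, 0.16 kg, standing upright, round, 150 mm tall: foot 64 mm in diameter narrowing to a straight 40 mm shaft from 70 to 135 mm above its underside, then a 48 mm disc from 135 to 150 mm. Origin: centre of its underside, z up its axis.
- billet: Square light-wood billet, loose, 0.22 kg, standing on end: 44 x 44 mm, 160 mm tall. Origin: centre of its underside, x and y square to its faces, z up.
- tin: Closed round metal oil tin with a paper label, loose, 0.30 kg, standing upright: 56 mm in diameter and 130 mm tall, with a black cap 24 mm in diameter up to 150 mm. Origin: centre of its underside, z up.
- board: Fixed brown wooden board lying on the bench, 250 x 250 mm, 12 mm thick. The faceplate stands 20 mm beyond its centre along its x axis; the three tall pieces stand around that, about 85 mm from it: at the -x, +y and -y sides of the board, which piece at which side differs. Origin: centre of its underside, x away from the robot at zero yaw, z up.
- mat: Fixed flat black rubber mat on the bench, 200 x 200 mm, 4 mm thick, empty at the start: the side area for the three tall pieces. Origin: centre of its underside, z up.
- bowl_blank: Fixed round light-wood bowl blank lying on the bench, 150 mm in diameter, 50 mm thick, with a thin pencilled circle 88 mm in diameter centred on its flat top. Origin: centre of its underside, z up.
- mallet: Bystander: wooden turner's mallet lying on the bench beyond the work, loose, about 220 mm long, 52 mm high. Origin: under the handle, on the bench; x along it towards its head, which lies 55 to 145 mm from the origin.
- wax_pot: Bystander: low glass wax pot with brass lid beyond the work, loose, 72 mm in diameter, 34 mm high. Origin: centre of its underside.
- sanding_block: Bystander: cork sanding block beyond the work, loose, 110 x 60 x 28 mm. Origin: centre of its underside, x along its length.

How it is judged:
By the outcome, as a careful person would: the job done as asked, in the order asked, and still so for the second after the job is handed in, with the robot touching nothing.
It also fails if it takes over 128 s, if anything falls off the work surface, if the arm or the gripper's body presses on something with over 40 N, if the wrist force passes 120 N, or if a joint passes its speed limit or range.

## Robot

A 7-joint arm with a two-finger parallel gripper is mounted at the origin on the work surface. World frame = base frame: x ahead of the robot, y to its left, z up, the work surface at z = 0. Lengths are in m, angles in rad, forces in N, time in s.
With the tool pointing down it reaches from about 0.35 to 0.9 m from the base axis. Payload 8.1 kg.
Tool frame: the origin (TCP) lies midway between the tips of the shut fingers; the grasp point (between the pads) lies 19 mm behind it; z points along the fingers, y is the line along which they close (so a half turn about z gives the same grasp; the last joint's range is limited). The gripper opens to 92 mm and grips with 3 to 60 N. Pads are 19 mm wide; open, the fingers measure 130 mm over their backs; the gripper's body (75 mm by 190 mm) begins 47 mm behind the grasp point.
Start: joints at [1.211, 0.434, 0.025, 1.573, -0.012, 1.134, -0.075], TCP at [0.159, -0.605, 0.227] pointing down, gripper open.
Joint ranges: [-2.62, 2.62], [-0.44, 2.09], [-1.27, 1.32], [0.08, 2.57], [-1.32, 4.46], [0.12, 2], [-2.74, 2.74]. Speed limits (rad/s): [2.22, 2.22, 3.01, 3.01, 3.14, 3.14, 3.14].

## Interface

Orientations are given as a rotation vector (axis times angle).
In Python, from cell import arm gives the robot as it stands.
- The arm moves only by the tool send_rows, never from a script. Its argument "increments" is a list of rows, each a list of 3 entries, a list of its own where there are three numbers: the finger opening in cm, from 0 to 9.18, then the shift along the tool's x, y, z in cm, then the turn, a rotation vector about the tool's x, y, z in rad. A call has 1 to 5 rows; each row shifts and turns the commanded pose from where the row before left it, along the tool's axes as they then stand; what a row does not reach is not made up. A row lasts 1/10 s, in which the tool goes at most 50 mm and 8.59 degrees, less where a joint would pass 70% of its speed; a pose out of reach is approached as far as the arm can. A call is refused whole if a number of a shift passes 5 or a number of a turn 0.15, either way. A call with a gripper value outside its range is refused whole. The fingers move at their own pace and stop on an object; "force" is the grip in N (left out, the last holds). Time passes only in rows, so rows that do not move let the fingers close. It gives the time, the measured TCP pose, the force, the opening and the grip force at its end, in the units of the state.
- arm.observe(): the state, without advancing time (a new reading comes with each control period).
- arm.get_image(name): name is "scene" or "top"; returns the picture (420x560x3 uint8, red, green, blue); there is no depth.
- arm.camera_params(name): a dict with "camera_matrix" (3x3 intrinsics, pixels), "R" (3x3) and "t" (3): a world point X has camera coordinates R X + t. Camera axes: x right, y down, z forward; pixel columns grow to the right and rows downward; lengths in m; the calibration is good to about 2 mm. A picture is of the moment at which its call begins. camera_params takes no time and is no camera call.
- arm.sign_off(): hands the job in; it is judged then, once.
The state is a dict: "clock": time; "joints": joint angles; "dq": joint speeds; "joint_efforts": joint torques, N m; "position": TCP position; "ee_rot": TCP orientation; "force": force on the tool from outside, world axes, zero at the start; "ft_torque": the same for the moment, N m; "width": opening from 0.0 (shut) to 1.0 (fully open); "gripper_force": force on a finger pad.
Only numpy, scipy, OpenCV 4.12 (cv2) and the standard library are available. Lean on these libraries where they do the work, as an engineer would, in place of code of your own. Each camera call takes 0.05 s, during which the arm holds its last target. There are 200 camera calls.

## Working session

There is one attempt and no reset: what is moved stays moved. The work goes in short steps, Python scripts to look and compute and a tool call to move; the robot and the scene stay as the last step left them, time stands still between calls to the robot, and variables do not carry over. Pictures are saved under pics/ and viewed, at most 14 in all, crops included, and the job is handed in when it is done.

Besides the shell and the picture viewer there is one more tool, called as name([rows], argument=value, ...), one row to a line, values as JSON. send_rows: Moves the arm, as the interface text tells. Its arguments: {"type":"object","properties":{"increments":{"type":"array"},"force":{"type":"number"}},"required":["increments"]}

```bash
ls; mkdir -p pics; python3 - <<'E'
from cell import arm
import cv2
for n in ("scene","top"):
    im=arm.get_image(n); cv2.imwrite(f"pics/{n}0.png",im[:,:,::-1])
    p=arm.camera_params(n); print(n,p)
print(arm.observe())
E
```

```text
pics
scene {'camera_matrix': array([[430.9335221 ,   0.        , 286.45228737],
       [  0.        , 430.9335221 , 209.41114893],
       [  0.        ,   0.        ,   1.        ]]), 'R': array([[-0.41907831,  0.90781213,  0.01582712],
       [ 0.5652523 ,  0.27450282, -0.77790619],
       [-0.71053727, -0.3170573 , -0.62818108]]), 't': array([ 0.2580484 , -0.30851341,  1.39052608])}
top {'camera_matrix': array([[421.54854782,   0.        , 282.21893126],
       [  0.        , 421.54854782, 205.22541689],
       [  0.        ,   0.        ,   1.        ]]), 'R': array([[ 0.02732706, -0.99957448,  0.01020249],
       [-0.98034586, -0.02879348, -0.19517412],
       [ 0.19538483, -0.00466843, -0.98071554]]), 't': array([-0.01402592,  0.601223  ,  1.1322383 ])}
{'clock': 0.1, 'joints': array([ 1.21137132,  0.43512782,  0.0249846 ,  1.57400217, -0.01156549,
        1.13400893, -0.07509062]), 'dq': array([ 2.49209435e-04,  1.44126072e-04,  5.58017867e-05, -1.47142503e-03,
        1.11245839e-03,  1.50978723e-03, -2.99303455e-04]), 'joint_efforts': array([ 2.35128144e-03, -6.69133544e+01,  9.87526216e-01, -3.15151334e+01,
       -6.05909689e-02,  3.73935560e-02,  6.56231532e-05]), 'position': array([ 0.15857147, -0.6040749 ,  0.22604095]), 'ee_rot': array([-3.11438809e+00, -4.02051566e-01,  5.33694128e-04]), 'force': array([-0.13986519,  0.78727455,  0.52043469]), 'ft_torque': array([-0.02853243,  0.02012673, -0.0377094 ]), 'gripper_force': 0.0, 'width': 0.9982921169441481}
```

View pics/top0.png

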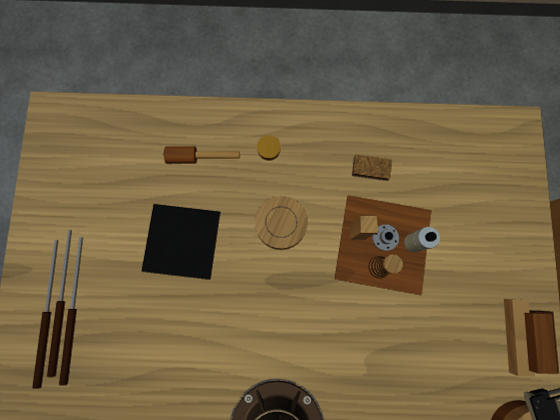

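View pics/scene0.png

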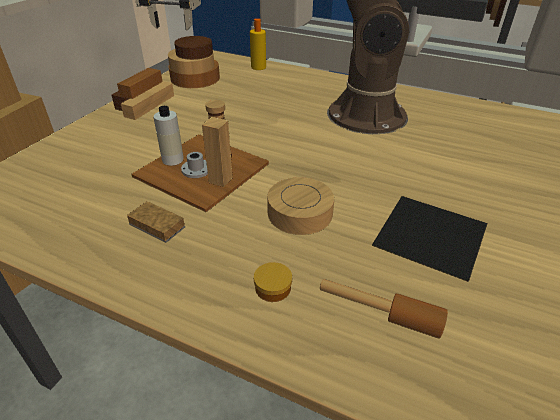

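```bash
cat > h.py <<'E'
import numpy as np, cv2
from cell import arm
P={n:arm.camera_params(n) for n in("scene","top")}
def proj(n,X):
    p=P[n]; c=np.atleast_2d(X)@p["R"].T+p["t"]; u=c@p["camera_matrix"].T; return u[:,:2]/u[:,2:]
def back(n,uv,z):
    p=P[n]; d=np.linalg.inv(p["camera_matrix"])@np.array([uv[0],uv[1],1.]); d=p["R"].T@d; o=-p["R"].T@p["t"]
    return o+d*(z-o[2])/d[2]
def crop(n,im,x0,y0,w,h,s,name):
    c=cv2.resize(im[y0:y0+h,x0:x0+w,::-1],None,fx=s,fy=s,interpolation=cv2.INTER_CUBIC); cv2.imwrite("pics/"+name,c)
E
python3 - <<'E'
from h import *
im=cv2.imread("pics/top0.png")
hsv=cv2.cvtColor(im,cv2.COLOR_BGR2HSV)
for uv in [(390,280),(300,260),(181,242),(60,150),(260,220)]: print(uv,hsv[uv[1],uv[0]])
# mat
m=(im.max(2)<35).astype(np.uint8); m[:, :120]=0;m[:,240:]=0;m[:190]=0;m[300:]=0
c=max(cv2.findContours(m,0,2)[0],key=cv2.contourArea)
q=cv2.approxPolyDP(c,6,True)[:,0]; print("mat",[back("top",x,.004)[:2].round(4) for x in q])
crop("top",im[:,:,::-1],328,188,112,112,5.3,"c1.png")
ims=cv2.imread("pics/scene0.png")
crop("scene",ims[:,:,::-1],125,90,150,120,5,"c2.png")
# board guess corners
for x in [(348,196),(432,208),(422,295),(334,280)]: print("board",back("top",x,.012).round(4))
print("blank",back("top",(281.5,222),.05))
E
```

```text
(390, 280) [ 13 182  98]
(300, 260) [ 20 117 139]
(181, 242) [90 18 14]
(60, 150) [ 19 112 125]
(260, 220) [ 18 129 140]
mat [array([0.605 , 0.3813]), array([0.4116, 0.3989]), array([0.3943, 0.2061]), array([0.5866, 0.1884])]
board [ 0.6443 -0.191   0.012 ]
board [ 0.6154 -0.4388  0.012 ]
board [ 0.3634 -0.3998  0.012 ]
board [ 0.3984 -0.1504  0.012 ]
blank [0.55484653 0.0036803  0.05      ]
```

View pics/c1.png

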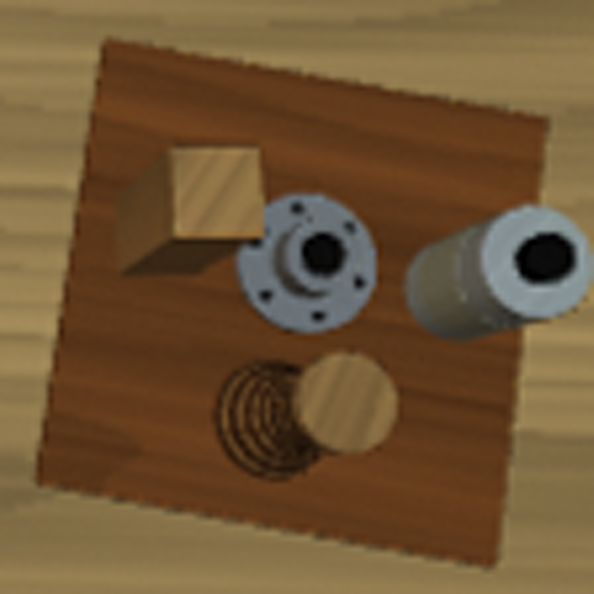

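View pics/c2.png

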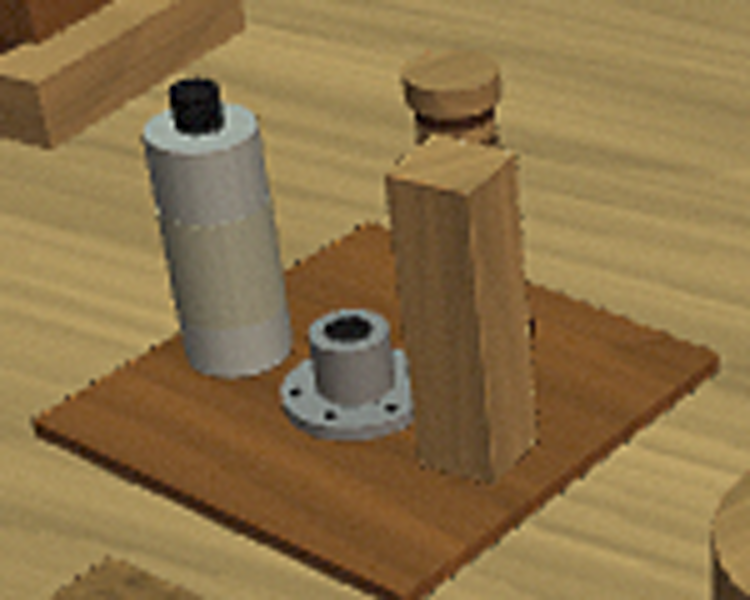

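```bash
python3 - <<'E'
from h import *
T=lambda x,y:((x+.5)/5.3-.5+328,(y+.5)/5.3-.5+188)
S=lambda x,y:((x+.5)/5-.5+125,(y+.5)/5-.5+90)
b=lambda n,uv,z:back(n,uv,z)[:2].round(4)
print("billet top",[b("top",T(*q),.172) for q in[(171,147),(258,147),(265,238),(172,240)]])
print("billet scn",[b("scene",S(*q),.172) for q in[(387,178),(437,138),(518,155),(468,193)]])
print("tin",b("top",T(536.5,262),.142),b("top",T(545,257),.162),b("scene",S(203,132),.142),b("scene",S(195,92),.162))
print("spin",b("top",T(346.5,403),.162),b("top",T(277,418),.012),b("scene",S(451,72),.162))
print("fp",b("top",T(307,263.5),.021),b("top",T(323,254),.054),b("scene",S(350,328),.054))
bc=[b("top",T(*q),.012) for q in[(105,40),(549,119),(495,568),(38,485)]]
print("board",bc,np.mean(bc,0))
bs=[b("scene",S(*q),.012) for q in[(35,424),(373,225),(718,358)]]; print(bs)
im=cv2.imread("pics/top0.png"); crop("top",im[:,:,::-1],250,190,64,64,8,"c3.png")
E
```

```text
billet top [array([ 0.5585, -0.1948]), array([ 0.5597, -0.2367]), array([ 0.5157, -0.2393]), array([ 0.5135, -0.1949])]
billet scn [array([ 0.5654, -0.2323]), array([ 0.523 , -0.2333]), array([ 0.5208, -0.1918]), array([ 0.5612, -0.193 ])]
tin [ 0.5119 -0.3795] [ 0.5118 -0.3765] [ 0.5193 -0.3726] [ 0.5178 -0.3745]
spin [ 0.4393 -0.2791] [ 0.4402 -0.2817] [ 0.4439 -0.2765]
fp [ 0.5235 -0.2974] [ 0.5245 -0.2977] [ 0.5241 -0.2964]
board [array([ 0.6469, -0.1893]), array([ 0.6092, -0.4362]), array([ 0.364, -0.397]), array([ 0.4009, -0.1525])] [ 0.50525 -0.29375]
[array([ 0.615 , -0.4288]), array([ 0.3702, -0.391 ]), array([ 0.409 , -0.1488])]
```

View pics/c3.png

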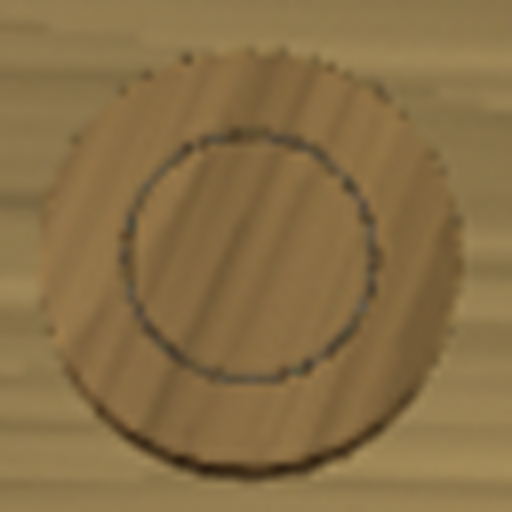

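send_rows([
  [9.18, [0, 0, -2], [0, 0, -0.13]],
  [9.18, [0, 0, -2], [0, 0, -0.13]],
  [9.18, [0, 0, -2], [0, 0, -0.13]],
  [9.18, [0, 0, -2], [0, 0, -0.13]],
  [9.18, [0, 0, -1], [0, 0, -0.13]],
], force=30)

```text
clock: 0.6
position: [0.1588, -0.6049, 0.3183]
ee_rot: [2.819, 1.383, -0.0]
force: [0.7, -0.0, 0.5]
width: 1.0
gripper_force: 0.0
```

send_rows([
  [9.18, [0, 0, 0], [0, 0, -0.13]],
  [9.18, [0, 0, 0], [0, 0, -0.13]],
  [9.18, [0, 0, 0], [0, 0, -0.13]],
  [9.18, [0, 0, 0], [0, 0, -0.13]],
  [9.18, [0, 0, 0], [0, 0, -0.14]],
])

```text
clock: 1.1
position: [0.1586, -0.6043, 0.3163]
ee_rot: [-2.219, -2.222, -0.001]
force: [0.3, 0.1, 0.2]
width: 0.999
gripper_force: 0.0
```

```bash
cat >> h.py <<'E'
from scipy.spatial.transform import Rotation as Ro
def to(x,y,z,yaw=np.pi/2):
    o=arm.observe(); R=Ro.from_rotvec(o["ee_rot"]); p=np.array(o["position"])
    T=Ro.from_matrix(np.array([[np.cos(yaw),np.sin(yaw),0],[np.sin(yaw),-np.cos(yaw),0],[0,0,-1]]))
    print("t",round(o["clock"],2),"pos",p.round(4),"w",round(o["width"]*9.2,2),"gf",round(float(o["gripper_force"]),1),"F",o["force"].round(1),"j",o["joints"].round(2))
    print("shift cm",(R.inv().apply(np.array([x,y,z])-p)*100).round(2),"turn",(R.inv()*T).as_rotvec().round(3))
E
python3 -c "
from h import *
to(.538,-.2155,.29)
print(back('top',(280.87,221.6),.05))"
```

```text
t 1.1 pos [ 0.1586 -0.6043  0.3163] w 9.19 gf 0.0 F [0.3 0.1 0.2] j [ 1.39  0.4  -0.24  1.42  0.09  1.34  1.15]
shift cm [38.83 37.99  2.65] turn [-0.    -0.001  0.001]
[0.55593854 0.00549239 0.05      ]
```

send_rows([
  [9.18, [3, 3, 0], [0, 0, 0]],
  [9.18, [4, 4, 0], [0, 0, 0]],
  [9.18, [4, 4, 0], [0, 0, 0]],
  [9.18, [4, 4, 0], [0, 0, 0]],
  [9.18, [4, 4, 0], [0, 0, 0]],
])

```text
clock: 1.6
position: [0.3317, -0.4321, 0.3165]
ee_rot: [-2.226, -2.216, 0.0]
force: [0.4, 0.4, 0.2]
width: 1.0
gripper_force: 0.0
```

send_rows([
  [9.18, [4, 4, 0], [0, 0, 0]],
  [9.18, [4, 4, 0], [0, 0, 0]],
  [9.18, [4, 4, 0], [0, 0, 0]],
  [9.18, [4, 4, 0], [0, 0, 0]],
  [9.18, [3.8, 3, 0], [0, 0, 0]],
])

```text
clock: 2.1
position: [0.5042, -0.2536, 0.3164]
ee_rot: [-2.226, -2.216, 0.0]
force: [1.6, -0.0, 0.6]
width: 1.0
gripper_force: 0.0
```

send_rows([
  [9.18, [0, 0, 2], [0, 0, -0.045]],
  [9.18, [0, 0, 0], [0, 0, 0]],
  [9.18, [0, 0, 0], [0, 0, 0]],
])

```text
clock: 2.4
position: [0.502, -0.2561, 0.2964]
ee_rot: [-2.177, -2.263, 0.002]
force: [0.5, -0.2, 0.5]
width: 0.999
gripper_force: 0.0
```

```bash
python3 -c "
from h import *
to(.538,-.2155,.121,np.pi/2+.045)
im=arm.get_image('top'); crop('top',im,320,160,130,140,4.2,'c4.png')"
```

```text
t 2.4 pos [ 0.502  -0.2561  0.2964] w 9.19 gf 0.0 F [ 0.5 -0.2  0.5] j [ 0.72  0.33 -0.46  1.59  0.15  1.26  0.27]
shift cm [ 3.91  3.78 17.53] turn [-0.002 -0.    -0.007]
```

View pics/c4.png

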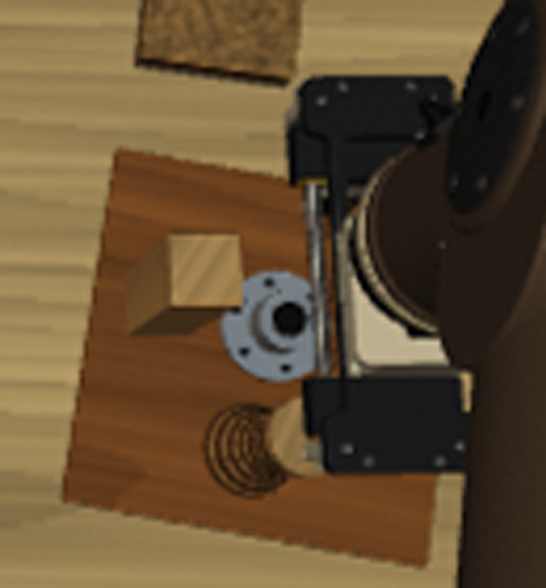

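send_rows([
  [7.5, [2, 1.9, 0], [0, 0, -0.007]],
  [7.5, [1.9, 1.9, 0], [0, 0, 0]],
  [7.5, [0, 0, 0], [0, 0, 0]],
  [7.5, [0, 0, 0], [0, 0, 0]],
])

```text
clock: 2.85
position: [0.5391, -0.2154, 0.2974]
ee_rot: [2.169, 2.272, -0.0]
force: [-0.6, -0.9, 0.2]
width: 0.82
gripper_force: 0.0
```

```bash
python3 -c "
from h import *
to(.538,-.2155,.121,np.pi/2+.045)
im=arm.get_image('scene'); crop('scene',im,120,30,170,180,3.3,'c5.png')"
```

```text
t 2.85 pos [ 0.5391 -0.2154  0.2974] w 7.54 gf 0.0 F [-0.6 -0.9  0.2] j [ 0.63  0.36 -0.48  1.55  0.17  1.28  0.18]
shift cm [ 1.000e-02 -1.200e-01  1.764e+01] turn [0.    0.001 0.001]
```

View pics/c5.png

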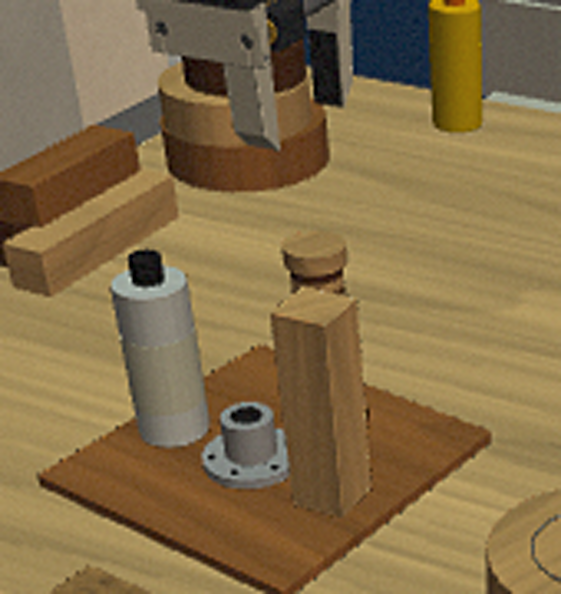

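send_rows([
  [7.5, [0, -0.1, 4], [0, 0, 0]],
  [7.5, [0, 0, 4], [0, 0, 0]],
  [7.5, [0, 0, 4], [0, 0, 0]],
  [7.5, [0, 0, 4], [0, 0, 0]],
  [7.5, [0, 0, 1.6], [0, 0, 0]],
])

```text
clock: 3.4
position: [0.5351, -0.2162, 0.1173]
ee_rot: [-2.168, -2.268, 0.005]
force: [-0.6, 0.4, -0.4]
width: 0.812
gripper_force: 0.0
```

send_rows([
  [5.5, [0, 0, 0], [0, 0, 0]],
  [4.8, [0, 0, 0], [0, 0, 0]],
  [3.8, [0, 0, 0], [0, 0, 0]],
  [3.8, [0, 0, 0], [0, 0, 0]],
  [3.8, [0, 0, 0], [0, 0, 0]],
], force=30)

```text
clock: 3.9
position: [0.5388, -0.2148, 0.122]
ee_rot: [2.167, 2.272, 0.001]
force: [-1.1, 0.5, 5.7]
width: 0.48
gripper_force: 29.8
```

```bash
python3 -c "
from h import *
to(.538,-.2155,.121,np.pi/2+.045)"
```

```text
t 3.9 pos [ 0.5388 -0.2148  0.122 ] w 4.42 gf 29.8 F [-1.1  0.5  5.7] j [ 0.6   0.51 -0.44  1.78  0.27  0.91  0.09]
shift cm [-0.06 -0.08  0.1 ] turn [0.002 0.001 0.003]
```

send_rows([
  [3.8, [0, 0, -1], [0, 0, 0]],
  [3.8, [0, 0, -3], [0, 0, 0]],
  [3.8, [0, 0, -4], [0, 0, 0]],
  [3.8, [0, 0, -4], [0, 0, 0]],
  [3.8, [0, 0, -2], [0, 0, 0.048]],
])

```text
clock: 4.4
position: [0.5394, -0.2143, 0.2651]
ee_rot: [2.219, 2.219, 0.003]
force: [0.8, -0.4, -2.0]
width: 0.48
gripper_force: 29.8
```

send_rows([
  [3.8, [1, 0, 0], [0, 0, 0]],
  [3.8, [2, 0, 0], [0, 0, 0]],
  [3.8, [3, 0, 0], [0, 0, 0]],
  [3.8, [4, 0, 0], [0, 0, 0]],
  [3.8, [4, 0, 0], [0, 0, 0]],
])

```text
clock: 4.9
position: [0.5371, -0.0727, 0.2596]
ee_rot: [-2.22, -2.221, 0.002]
force: [1.0, 1.7, -2.4]
width: 0.483
gripper_force: 29.8
```

send_rows([
  [3.8, [4, 0, 0], [0, 0, 0]],
  [3.8, [4, 0, 0], [0, 0, 0]],
  [3.8, [4, 0, 0], [0, 0, 0]],
  [3.8, [4, 0, 0], [0, 0, 0]],
  [3.8, [4, 0, 0], [0, 0, 0]],
])

```text
clock: 5.4
position: [0.5369, 0.1274, 0.2597]
ee_rot: [-2.219, -2.223, 0.003]
force: [0.5, -0.9, -2.6]
width: 0.475
gripper_force: 29.8
```

send_rows([
  [3.8, [4, 0, 0], [0, 0, 0]],
  [3.8, [4, 0, 0], [0, 0, 0]],
  [3.8, [4, 0, 0], [0, 0, 0]],
  [3.8, [4, 0, 0], [0, 0, 0]],
  [3.8, [3, 0, 0], [0, 0, 0]],
])

```text
clock: 5.9
position: [0.5363, 0.3186, 0.2595]
ee_rot: [-2.216, -2.224, 0.002]
force: [0.3, 0.1, -1.8]
width: 0.486
gripper_force: 29.8
```

send_rows([
  [3.8, [2, 0, 0], [0, 0, 0]],
  [3.8, [1, 0, 0], [0, 0, 0]],
  [3.8, [0, 0, 0], [0, 0, 0]],
  [3.8, [0, 0, 0], [0, 0, 0]],
])

```text
clock: 6.3
position: [0.5383, 0.3443, 0.2601]
ee_rot: [2.222, 2.221, -0.002]
force: [0.7, -0.1, -2.7]
width: 0.48
gripper_force: 29.8
```

```bash
python3 -c "
from h import *
to(.555,.345,.114)"
```

```text
t 6.3 pos [0.5383 0.3443 0.2601] w 4.42 gf 29.8 F [ 0.7 -0.1 -2.7] j [-0.27  0.51 -0.6   1.45  0.29  1.28 -0.9 ]
shift cm [ 0.1   1.68 14.61] turn [-0.001  0.001 -0.   ]
```

send_rows([
  [3.8, [0.1, 1.7, 0], [0, 0, 0]],
  [3.8, [0, 0, 3], [0, 0, 0]],
  [3.8, [0, 0, 4], [0, 0, 0]],
  [3.8, [0, 0, 4], [0, 0, 0]],
  [3.8, [0, 0, 2], [0, 0, 0]],
])

```text
clock: 6.8
position: [0.5547, 0.3427, 0.127]
ee_rot: [2.224, 2.218, -0.008]
force: [-0.7, -0.1, -1.9]
width: 0.479
gripper_force: 29.9
```

send_rows([
  [3.8, [0, 0, 0.8], [0, 0, 0]],
  [3.8, [0, 0, 0.4], [0, 0, 0]],
  [3.8, [0, 0, 0.2], [0, 0, 0]],
  [3.8, [0, 0, 0], [0, 0, 0]],
  [3.8, [0, 0, 0], [0, 0, 0]],
])

```text
clock: 7.3
position: [0.5558, 0.3469, 0.1179]
ee_rot: [2.221, 2.221, 0.003]
force: [-0.4, -0.2, -2.5]
width: 0.48
gripper_force: 29.9
```

```bash
python3 -c "
from h import *
to(.555,.345,.114)"
```

```text
t 7.3 pos [0.5558 0.3469 0.1179] w 4.42 gf 29.9 F [-0.4 -0.2 -2.5] j [-0.29  0.65 -0.56  1.58  0.38  1.02 -0.95]
shift cm [-0.19 -0.08  0.39] turn [ 0.002 -0.001 -0.   ]
```

send_rows([
  [3.8, [0, 0, 0.2], [0, 0, 0]],
  [3.8, [0, 0, 0.1], [0, 0, 0]],
  [3.8, [0, 0, 0], [0, 0, 0]],
])

```text
clock: 7.6
position: [0.5554, 0.3467, 0.1141]
ee_rot: [2.221, 2.221, 0.001]
force: [0.1, -0.3, 0.7]
width: 0.476
gripper_force: 29.9
```

send_rows([
  [3.8, [0, 0, 0.1], [0, 0, 0]],
  [3.8, [0, 0, 0], [0, 0, 0]],
])

```text
clock: 7.8
position: [0.5553, 0.3469, 0.1141]
ee_rot: [2.221, 2.221, 0.002]
force: [-2.9, -1.6, 9.0]
width: 0.48
gripper_force: 29.9
```

send_rows([
  [4.8, [0, 0, 0], [0, 0, 0]],
  [5.5, [0, 0, 0], [0, 0, 0]],
  [7.5, [0, 0, 0], [0, 0, 0]],
  [7.5, [0, 0, 0], [0, 0, 0]],
  [7.5, [0, 0, -1], [0, 0, 0]],
])

```text
clock: 8.3
position: [0.5546, 0.3457, 0.1216]
ee_rot: [-2.221, -2.221, 0.004]
force: [-0.7, 0.1, -0.4]
width: 0.794
gripper_force: 0.0
```

send_rows([
  [7.5, [0, 0, -3], [0, 0, 0]],
  [7.5, [0, 0, -4], [0, 0, 0]],
  [7.5, [0, 0, -4], [0, 0, 0]],
  [7.5, [0, 0, -4], [0, 0, 0]],
  [7.5, [-2, 0, 0], [0, 0, 0]],
])

```text
clock: 8.8
position: [0.5557, 0.3315, 0.2799]
ee_rot: [-2.217, -2.225, -0.017]
force: [0.2, 0.5, 0.6]
width: 0.821
gripper_force: 0.0
```

send_rows([
  [7.5, [-4, -1, 0], [0, 0, 0]],
  [7.5, [-4, -1, 0], [0, 0, 0]],
  [7.5, [-4, -1, 0], [0, 0, 0]],
  [7.5, [-4, -1, 0], [0, 0, 0]],
  [7.5, [-4, -1, 0], [0, 0, 0]],
])

```text
clock: 9.3
position: [0.5047, 0.1252, 0.2734]
ee_rot: [2.221, 2.221, 0.001]
force: [1.2, -0.3, 0.7]
width: 0.82
gripper_force: 0.0
```

send_rows([
  [7.5, [-4, -1, 0], [0, 0, 0]],
  [7.5, [-4, -1, 0], [0, 0, 0]],
  [7.5, [-4, -1, 0], [0, 0, 0]],
  [7.5, [-4, -1, 0], [0, 0, 0]],
  [7.5, [-4, -1, 0], [0, 0, 0]],
])

```text
clock: 9.8
position: [0.4547, -0.0748, 0.2736]
ee_rot: [2.22, 2.221, 0.001]
force: [0.6, -0.5, 0.5]
width: 0.819
gripper_force: 0.0
```

send_rows([
  [7.5, [-4, -1, 0], [0, 0, 0]],
  [7.5, [-4, -0.5, 0], [0, 0, 0]],
  [7.5, [-4, 0, 0], [0, 0, 0]],
  [7.5, [-4, 0, 0], [0, 0, 0]],
  [7.5, [-4, 0, 0], [0, 0, 0]],
])

```text
clock: 10.3
position: [0.4401, -0.275, 0.2737]
ee_rot: [2.22, 2.221, 0.0]
force: [0.6, 0.3, 0.4]
width: 0.821
gripper_force: 0.0
```

send_rows([
  [7.5, [-0.5, 0, 0], [0, 0, 0]],
  [7.5, [0, 0, 0], [0, 0, 0]],
  [7.5, [0, 0, 0], [0, 0, 0]],
])

```text
clock: 10.6
position: [0.4406, -0.2771, 0.2731]
ee_rot: [-2.22, -2.223, -0.001]
force: [-0.2, 1.1, 0.5]
width: 0.815
gripper_force: 0.0
```

```bash
python3 -c "
from h import *
to(.440,-.279,.106)"
```

```text
t 10.6 pos [ 0.4406 -0.2771  0.2731] w 7.49 gf 0.0 F [-0.2  1.1  0.5] j [ 0.76  0.26 -0.38  1.73  0.1   1.17  0.36]
shift cm [-0.2  -0.06 16.71] turn [ 0.    -0.001  0.001]
```

send_rows([
  [7.5, [-0.15, 0, 4], [0, 0, 0]],
  [7.5, [0, 0, 4], [0, 0, 0]],
  [7.5, [0, 0, 4], [0, 0, 0]],
  [7.5, [0, 0, 3], [0, 0, 0]],
  [7.5, [0, 0, 1.7], [0, 0, 0]],
])

```text
clock: 11.1
position: [0.4395, -0.2775, 0.1038]
ee_rot: [-2.216, -2.223, 0.0]
force: [-0.4, -0.0, 0.8]
width: 0.818
gripper_force: 0.0
```

send_rows([
  [5.2, [0, 0, 0], [0, 0, 0]],
  [4.6, [0, 0, 0], [0, 0, 0]],
  [3.4, [0, 0, 0], [0, 0, 0]],
  [3.4, [0, 0, 0], [0, 0, 0]],
  [3.4, [0, 0, 0], [0, 0, 0]],
], force=25)

```text
clock: 11.6
position: [0.4409, -0.2803, 0.107]
ee_rot: [2.22, 2.22, 0.001]
force: [-2.0, 1.1, 6.5]
width: 0.509
gripper_force: 25.0
```

```bash
python3 -c "
from h import *
to(.440,-.279,.106)"
```

```text
t 11.6 pos [ 0.4409 -0.2803  0.107 ] w 4.68 gf 25.0 F [-2.   1.1  6.5] j [ 0.73  0.43 -0.35  1.94  0.2   0.8   0.27]
shift cm [ 0.13 -0.09  0.1 ] turn [ 0.002  0.001 -0.   ]
```

```bash
python3 -c "
from h import *
print(proj('scene',[.4409,-.2803,.107]))
im=arm.get_image('scene'); crop('scene',im,150,60,120,120,5,'c6.png')"
```

```text
[[216.06589423 123.34538995]]
```

View pics/c6.png

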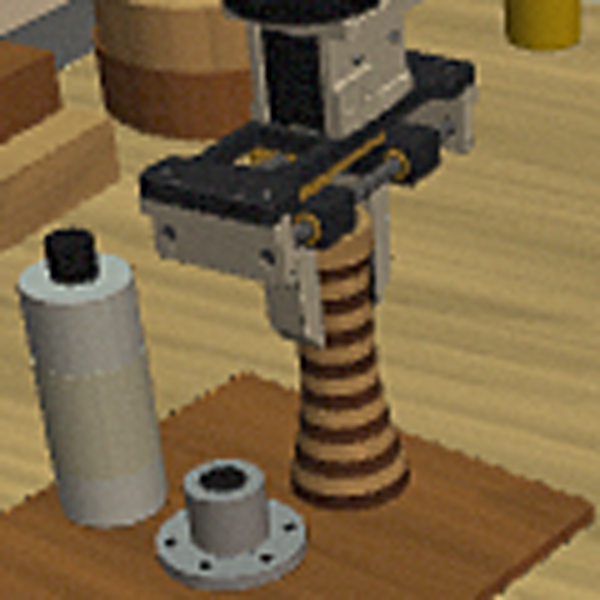

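send_rows([
  [5.2, [0, 0, 0], [0, 0, 0]],
  [6.5, [0, 0, 0], [0, 0, 0]],
  [6.5, [0, 0, 0], [0, 0, 0]],
  [6.5, [0, 0, -1.5], [0, 0, 0]],
  [6.5, [0, 0, -1], [0, 0, 0]],
])

```text
clock: 12.15
position: [0.4403, -0.28, 0.1312]
ee_rot: [-2.221, -2.221, -0.0]
force: [0.7, 0.4, 0.3]
width: 0.708
gripper_force: 0.0
```

send_rows([
  [6, [0.1, 0, 0], [0, 0, 0]],
  [5.2, [0, 0, 0], [0, 0, 0]],
  [4, [0, 0, 0], [0, 0, 0]],
  [4, [0, 0, 0], [0, 0, 0]],
  [4, [0, 0, 0], [0, 0, 0]],
], force=25)

```text
clock: 12.65
position: [0.4399, -0.2789, 0.1303]
ee_rot: [-2.221, -2.221, 0.0]
force: [-0.3, 0.8, -1.9]
width: 0.517
gripper_force: 25.0
```

```bash
python3 -c "
from h import *
to(.440,-.279,.133)"
```

```text
t 12.65 pos [ 0.4399 -0.2789  0.1303] w 4.75 gf 25.0 F [-0.3  0.8 -1.9] j [ 0.73  0.4  -0.36  1.92  0.18  0.85  0.28]
shift cm [-0.01  0.01 -0.27] turn [-0.001 -0.    -0.   ]
```

send_rows([
  [4, [0, 0, -0.5], [0, 0, 0]],
  [4, [0, 0, -2], [0, 0, 0]],
  [4, [0, 0, -4], [0, 0, 0]],
  [4, [0, 0, -4], [0, 0, 0]],
  [4, [0, 0, -2.5], [0, 0, 0]],
])

```text
clock: 13.15
position: [0.4409, -0.2791, 0.2638]
ee_rot: [2.219, 2.22, 0.001]
force: [0.3, -0.5, -2.2]
width: 0.514
gripper_force: 25.0
```

send_rows([
  [4, [1, 0, 0], [0, 0, 0]],
  [4, [2, 0, 0], [0, 0, 0]],
  [4, [3, 0.5, 0], [0, 0, 0]],
  [4, [3.5, 0.5, 0], [0, 0, 0]],
  [4, [3.5, 0.5, 0], [0, 0, 0]],
])

```text
clock: 13.65
position: [0.4544, -0.1472, 0.2596]
ee_rot: [-2.221, -2.22, 0.001]
force: [0.3, 1.0, -1.2]
width: 0.515
gripper_force: 25.0
```

send_rows([
  [4, [4, 0.5, 0], [0, 0, 0]],
  [4, [4, 0.5, 0], [0, 0, 0]],
  [4, [4, 0.5, 0], [0, 0, 0]],
  [4, [4, 0.5, 0], [0, 0, 0]],
  [4, [4, 0.5, 0], [0, 0, 0]],
])

```text
clock: 14.15
position: [0.4792, 0.0528, 0.2597]
ee_rot: [-2.221, -2.221, 0.002]
force: [0.6, 0.4, -1.9]
width: 0.518
gripper_force: 25.0
```

send_rows([
  [4, [4, 0.5, 0], [0, 0, 0]],
  [4, [4, 0.5, 0], [0, 0, 0]],
  [4, [3, 0.5, 0], [0, 0, 0]],
  [4, [3, 0.5, 0], [0, 0, 0]],
  [4, [2, 0, 0], [0, 0, 0]],
])

```text
clock: 14.65
position: [0.4993, 0.2136, 0.2595]
ee_rot: [-2.218, -2.223, 0.001]
force: [-0.4, -0.3, -1.4]
width: 0.518
gripper_force: 25.0
```

send_rows([
  [4, [0.4, 0, 0], [0, 0, 0]],
  [4, [0, 0, 0], [0, 0, 0]],
  [4, [0, 0, 0], [0, 0, 0]],
])

```text
clock: 14.95
position: [0.5001, 0.2137, 0.2601]
ee_rot: [2.222, 2.22, -0.002]
force: [-0.7, -0.8, -2.0]
width: 0.517
gripper_force: 25.0
```

```bash
python3 -c "
from h import *
to(.5,.245,.1223)"
```

```text
t 14.95 pos [0.5001 0.2137 0.2601] w 4.75 gf 25.0 F [-0.7 -0.8 -2. ] j [-0.02  0.35 -0.63  1.68  0.22  1.18 -0.72]
shift cm [ 3.15  0.   13.78] turn [-0.001  0.001 -0.001]
```

send_rows([
  [4, [1.5, 0, 1], [0, 0, 0]],
  [4, [1.5, 0, 3], [0, 0, 0]],
  [4, [0.15, 0, 4], [0, 0, 0]],
  [4, [0, 0, 3], [0, 0, 0]],
  [4, [0, 0, 1.5], [0, 0, 0]],
])

```text
clock: 15.45
position: [0.4993, 0.2438, 0.1328]
ee_rot: [-2.223, -2.219, 0.007]
force: [0.7, 0.4, -2.2]
width: 0.514
gripper_force: 25.0
```

send_rows([
  [4, [0, 0, 0.6], [0, 0, 0]],
  [4, [0, 0, 0.3], [0, 0, 0]],
  [4, [0, 0, 0], [0, 0, 0]],
  [4, [0, 0, 0.2], [0, 0, 0]],
  [4, [0, 0, 0], [0, 0, 0]],
])

```text
clock: 15.95
position: [0.5007, 0.2466, 0.1253]
ee_rot: [2.221, 2.221, 0.002]
force: [-0.0, 0.9, -2.9]
width: 0.516
gripper_force: 25.0
```

send_rows([
  [4, [0, 0, 0.1], [0, 0, 0]],
  [4, [0, 0, 0], [0, 0, 0]],
])

```text
clock: 16.15
position: [0.5003, 0.2465, 0.1239]
ee_rot: [2.221, 2.221, 0.0]
force: [-0.0, -0.3, -1.8]
width: 0.512
gripper_force: 25.0
```

send_rows([
  [4, [0, 0, 0.1], [0, 0, 0]],
  [4, [0, 0, 0], [0, 0, 0]],
])

```text
clock: 16.35
position: [0.5002, 0.2465, 0.1226]
ee_rot: [2.221, 2.221, -0.0]
force: [-0.8, -0.2, -1.8]
width: 0.517
gripper_force: 25.0
```

send_rows([
  [4, [0, 0, 0.1], [0, 0, 0]],
  [4, [0, 0, 0], [0, 0, 0]],
])

```text
clock: 16.55
position: [0.5004, 0.2468, 0.1223]
ee_rot: [2.221, 2.221, 0.001]
force: [-2.1, -1.1, 5.1]
width: 0.517
gripper_force: 25.0
```

send_rows([
  [5.2, [0, 0, 0], [0, 0, 0]],
  [6, [0, 0, 0], [0, 0, 0]],
  [7, [0, 0, 0], [0, 0, 0]],
  [7, [0, 0, 0], [0, 0, 0]],
  [7, [0, 0, -1], [0, 0, 0]],
])

```text
clock: 17.05
position: [0.4996, 0.2459, 0.1309]
ee_rot: [-2.221, -2.221, 0.004]
force: [0.2, 1.5, -0.1]
width: 0.754
gripper_force: 0.0
```

send_rows([
  [8, [0, 0, -3], [0, 0, 0]],
  [8, [0, 0, -4], [0, 0, 0]],
  [8, [0, 0, -4], [0, 0, 0]],
  [8, [-1, 0, -2], [0, 0, 0]],
  [8, [-3, 0, 0], [0, 0, 0]],
])

```text
clock: 17.55
position: [0.501, 0.2104, 0.2662]
ee_rot: [2.216, 2.226, 0.012]
force: [0.8, -0.0, -0.3]
width: 0.867
gripper_force: 0.0
```

send_rows([
  [8, [-4, 0.2, 0], [0, 0, 0]],
  [8, [-4, 0.2, 0], [0, 0, 0]],
  [8, [-4, 0.2, 0], [0, 0, 0]],
  [8, [-4, 0.2, 0], [0, 0, 0]],
  [8, [-4, 0.2, 0], [0, 0, 0]],
])

```text
clock: 18.05
position: [0.5101, 0.0051, 0.2626]
ee_rot: [2.221, 2.221, 0.001]
force: [0.7, -0.0, -0.2]
width: 0.871
gripper_force: 0.0
```

send_rows([
  [8, [-4, 0.3, 0], [0, 0, 0]],
  [8, [-4, 0, 0], [0, 0, 0]],
  [8, [-4, 0, 0], [0, 0, 0]],
  [8, [-4, 0, 0], [0, 0, 0]],
  [8, [-4, 0, 0], [0, 0, 0]],
])

```text
clock: 18.55
position: [0.5131, -0.195, 0.2627]
ee_rot: [2.221, 2.221, 0.001]
force: [0.6, -1.0, 0.0]
width: 0.873
gripper_force: 0.0
```

send_rows([
  [8, [-4, 0, 0], [0, 0, 0]],
  [8, [-4, 0, 0], [0, 0, 0]],
  [8, [-4, 0, 0], [0, 0, 0]],
  [8, [-4, 0, 0], [0, 0, 0]],
  [8, [-2.4, 0, 0], [0, 0, 0]],
])

```text
clock: 19.05
position: [0.5121, -0.3813, 0.2622]
ee_rot: [2.224, 2.217, -0.001]
force: [0.1, -0.2, -0.2]
width: 0.87
gripper_force: 0.0
```

send_rows([
  [8, [0, 0, 0], [0, 0, 0]],
  [8, [0, 0, 0], [0, 0, 0]],
])

```text
clock: 19.25
position: [0.5132, -0.3773, 0.262]
ee_rot: [-2.222, -2.22, -0.001]
force: [0.4, 0.9, 0.8]
width: 0.873
gripper_force: 0.0
```

```bash
python3 -c "
from h import *
to(.513,-.378,.113)"
```

```text
t 19.25 pos [ 0.5132 -0.3773  0.262 ] w 8.03 gf 0.0 F [0.4 0.9 0.8] j [ 0.81  0.47 -0.4   1.46  0.18  1.25  0.39]
shift cm [-0.08 -0.02 14.9 ] turn [ 0.    -0.001 -0.001]
```

send_rows([
  [8, [-0.1, 0, 4], [0, 0, 0]],
  [8, [0, 0, 4], [0, 0, 0]],
  [8, [0, 0, 4], [0, 0, 0]],
  [8, [0, 0, 2], [0, 0, 0]],
  [8, [0, 0, 1], [0, 0, 0]],
])

```text
clock: 19.75
position: [0.5128, -0.3761, 0.1101]
ee_rot: [-2.217, -2.222, -0.0]
force: [-0.9, -0.2, -0.3]
width: 0.871
gripper_force: 0.0
```

send_rows([
  [6.8, [0, 0, 0], [0, 0, 0]],
  [6, [0, 0, 0], [0, 0, 0]],
  [5, [0, 0, 0], [0, 0, 0]],
  [5, [0, 0, 0], [0, 0, 0]],
  [5, [0, 0, 0], [0, 0, 0]],
], force=30)

```text
clock: 20.25
position: [0.5137, -0.379, 0.1132]
ee_rot: [2.22, 2.22, 0.0]
force: [-1.1, 1.7, 6.6]
width: 0.607
gripper_force: 30.0
```

```bash
python3 -c "
from h import *
to(.513,-.378,.113)"
```

```text
t 20.25 pos [ 0.5137 -0.379   0.1132] w 5.58 gf 30.0 F [-1.1  1.7  6.6] j [ 0.8   0.59 -0.37  1.64  0.25  0.95  0.34]
shift cm [ 0.1  -0.07  0.02] turn [ 0.002  0.001 -0.   ]
```

send_rows([
  [5, [0, 0, -0.5], [0, 0, 0]],
  [5, [0, 0, -2], [0, 0, 0]],
  [5, [0, 0, -4], [0, 0, 0]],
  [5, [0, 0, -4], [0, 0, 0]],
  [5, [0, 0, -4], [0, 0, 0]],
])

```text
clock: 20.75
position: [0.5127, -0.3781, 0.2581]
ee_rot: [-2.221, -2.221, -0.0]
force: [0.1, -0.4, -3.7]
width: 0.606
gripper_force: 29.9
```

send_rows([
  [5, [1, 0, -3.3], [0, 0, 0]],
  [5, [2, 0, 0], [0, 0, 0]],
  [5, [3, -0.5, 0], [0, 0, 0]],
  [5, [4, -0.5, 0], [0, 0, 0]],
  [5, [4, -0.5, 0], [0, 0, 0]],
])

```text
clock: 21.25
position: [0.4971, -0.2365, 0.2886]
ee_rot: [-2.221, -2.22, 0.001]
force: [0.7, 0.9, -3.8]
width: 0.607
gripper_force: 29.9
```

send_rows([
  [5, [4, -0.5, 0], [0, 0, 0]],
  [5, [4, -0.5, 0], [0, 0, 0]],
  [5, [4, -0.5, 0], [0, 0, 0]],
  [5, [4, -0.5, 0], [0, 0, 0]],
  [5, [4, -0.5, 0], [0, 0, 0]],
])

```text
clock: 21.75
position: [0.4718, -0.0365, 0.2889]
ee_rot: [-2.22, -2.221, 0.002]
force: [0.4, -0.2, -3.0]
width: 0.608
gripper_force: 29.9
```

send_rows([
  [5, [4, -0.5, 0], [0, 0, 0]],
  [5, [4, -0.5, 0], [0, 0, 0]],
  [5, [4, -0.5, 0], [0, 0, 0]],
  [5, [4, -0.5, 0], [0, 0, 0]],
  [5, [4, -0.5, 0], [0, 0, 0]],
])

```text
clock: 22.25
position: [0.4467, 0.163, 0.289]
ee_rot: [-2.221, -2.221, 0.002]
force: [1.0, -0.2, -3.2]
width: 0.601
gripper_force: 29.9
```

send_rows([
  [5, [4, -0.1, 0], [0, 0, 0]],
  [5, [4, 0, 0], [0, 0, 0]],
  [5, [4, 0, 0], [0, 0, 0]],
  [5, [3, 0, 0], [0, 0, 0]],
  [5, [2, 0, 0], [0, 0, 0]],
])

```text
clock: 22.75
position: [0.4454, 0.3341, 0.2887]
ee_rot: [-2.217, -2.224, 0.002]
force: [0.3, -0.3, -3.8]
width: 0.603
gripper_force: 29.9
```

send_rows([
  [5, [1.4, 0, 0], [0, 0, 0]],
  [5, [0, 0, 0], [0, 0, 0]],
  [5, [0, 0, 0], [0, 0, 0]],
])

```text
clock: 23.05
position: [0.4471, 0.3447, 0.2892]
ee_rot: [2.221, 2.221, -0.002]
force: [0.0, -0.1, -3.6]
width: 0.608
gripper_force: 29.9
```

```bash
python3 -c "
from h import *
to(.448,.345,.105)"
```

```text
t 23.05 pos [0.4471 0.3447 0.2892] w 5.59 gf 29.9 F [ 0.  -0.1 -3.6] j [-0.22  0.39 -0.74  1.58  0.27  1.28 -1.  ]
shift cm [ 0.06  0.11 18.42] turn [-0.001  0.001 -0.   ]
```

send_rows([
  [5, [0, 0.1, 2], [0, 0, 0]],
  [5, [0, 0, 4], [0, 0, 0]],
  [5, [0, 0, 4], [0, 0, 0]],
  [5, [0, 0, 4], [0, 0, 0]],
  [5, [0, 0, 2.5], [0, 0, 0]],
])

```text
clock: 23.55
position: [0.448, 0.3423, 0.1219]
ee_rot: [2.223, 2.218, -0.006]
force: [0.1, 0.2, -3.2]
width: 0.606
gripper_force: 29.9
```

send_rows([
  [5, [0, 0, 0.9], [0, 0, 0]],
  [5, [0, 0, 0.5], [0, 0, 0]],
  [5, [0, 0, 0.2], [0, 0, 0]],
  [5, [0, 0, 0], [0, 0, 0]],
])

```text
clock: 23.95
position: [0.4489, 0.3459, 0.1099]
ee_rot: [2.222, 2.221, 0.003]
force: [0.9, 0.7, -2.7]
width: 0.607
gripper_force: 29.9
```

send_rows([
  [5, [0, 0, 0.15], [0, 0, 0]],
  [5, [0, 0, 0], [0, 0, 0]],
])

```text
clock: 24.15
position: [0.4486, 0.3458, 0.1079]
ee_rot: [2.221, 2.221, 0.002]
force: [0.0, 0.4, -2.9]
width: 0.607
gripper_force: 29.9
```

send_rows([
  [5, [0, 0, 0.1], [0, 0, 0]],
  [5, [0, 0, 0], [0, 0, 0]],
])

```text
clock: 24.35
position: [0.4483, 0.3455, 0.1063]
ee_rot: [2.221, 2.221, 0.0]
force: [0.3, -0.1, -3.8]
width: 0.605
gripper_force: 29.9
```

send_rows([
  [5, [0, 0, 0.1], [0, 0, 0]],
  [5, [0, 0, 0], [0, 0, 0]],
])

```text
clock: 24.55
position: [0.4483, 0.3458, 0.1054]
ee_rot: [-2.221, -2.221, -0.001]
force: [0.0, -0.2, -1.5]
width: 0.606
gripper_force: 29.9
```

send_rows([
  [5, [0, 0, 0.1], [0, 0, 0]],
  [5, [0, 0, 0], [0, 0, 0]],
])

```text
clock: 24.75
position: [0.4483, 0.3462, 0.1052]
ee_rot: [2.221, 2.222, 0.002]
force: [-2.6, -2.4, 9.4]
width: 0.607
gripper_force: 30.0
```

send_rows([
  [5.8, [0, 0, 0], [0, 0, 0]],
  [6.5, [0, 0, 0], [0, 0, 0]],
  [7.2, [0, 0, 0], [0, 0, 0]],
  [7.2, [0, 0, 0], [0, 0, 0]],
  [7.2, [0, 0, -1], [0, 0, 0]],
])

```text
clock: 25.25
position: [0.4478, 0.3448, 0.1134]
ee_rot: [-2.221, -2.221, 0.004]
force: [-0.1, 0.0, -0.6]
width: 0.785
gripper_force: 0.0
```

send_rows([
  [7.2, [0, 0, -3], [0, 0, 0]],
  [7.2, [0, 0, -4], [0, 0, 0]],
  [7.2, [0, 0, -4], [0, 0, 0]],
  [7.2, [0, 0, -4], [0, 0, 0]],
  [7.2, [-3, 0, -1], [0, 0, 0]],
])

```text
clock: 25.75
position: [0.4481, 0.3206, 0.2797]
ee_rot: [-2.215, -2.226, -0.014]
force: [0.1, -0.5, 0.1]
width: 0.786
gripper_force: 0.0
```

send_rows([
  [7, [-4, 0.5, 0], [0, 0, 0]],
  [7, [-4, 0.5, 0], [0, 0, 0]],
  [7, [-4, 0.5, 0], [0, 0, 0]],
  [7, [-4, 0.5, 0], [0, 0, 0]],
  [7, [-4, 0.5, 0], [0, 0, 0]],
])

```text
clock: 26.25
position: [0.4732, 0.1141, 0.2751]
ee_rot: [2.221, 2.221, 0.001]
force: [1.1, -0.1, 0.3]
width: 0.766
gripper_force: 0.0
```

send_rows([
  [7, [-4, 0.5, 0], [0, 0, 0]],
  [7, [-4, 0.5, 0], [0, 0, 0]],
  [7, [-4, 0.5, 0], [0, 0, 0]],
  [7, [-4, 0.5, 0], [0, 0, 0]],
  [7, [-4, 0.5, 0], [0, 0, 0]],
])

```text
clock: 26.75
position: [0.4982, -0.0859, 0.2752]
ee_rot: [2.22, 2.221, 0.001]
force: [1.6, -0.4, -0.3]
width: 0.764
gripper_force: 0.0
```

send_rows([
  [7, [-4, 0.5, 0], [0, 0, 0]],
  [7, [-4, 0.5, 0], [0, 0, 0]],
  [7, [-4, 0.5, 0], [0, 0, 0]],
  [7, [-4, 0.5, 0], [0, 0, 0]],
  [7, [-4, 0.6, 0], [0, 0, 0]],
])

```text
clock: 27.25
position: [0.5242, -0.286, 0.2751]
ee_rot: [2.221, 2.221, 0.001]
force: [0.9, -0.3, 0.9]
width: 0.764
gripper_force: 0.0
```

send_rows([
  [7, [-1.4, 0, 0], [0, 0, 0]],
  [7, [0, 0, 0], [0, 0, 0]],
  [7, [0, 0, 0], [0, 0, 0]],
])

```text
clock: 27.55
position: [0.5244, -0.297, 0.2745]
ee_rot: [-2.22, -2.222, -0.002]
force: [0.0, 0.7, 0.9]
width: 0.766
gripper_force: 0.0
```

```bash
python3 -c "
from h import *
to(.524,-.297,.028)
im=arm.get_image('top'); a=im[140:340,100:300]; b=arm.get_image('scene')[120:300,120:300]
cv2.imwrite('pics/c7.png',np.hstack([cv2.resize(a,(400,400)),cv2.resize(b,(400,400))])[:,:,::-1])"
```

```text
t 27.55 pos [ 0.5244 -0.297   0.2745] w 7.05 gf 0.0 F [0.  0.7 0.9] j [ 0.77  0.41 -0.5   1.53  0.2   1.25  0.25]
shift cm [-2.000e-02 -5.000e-02  2.465e+01] turn [ 0.    -0.001  0.001]
```

View pics/c7.png

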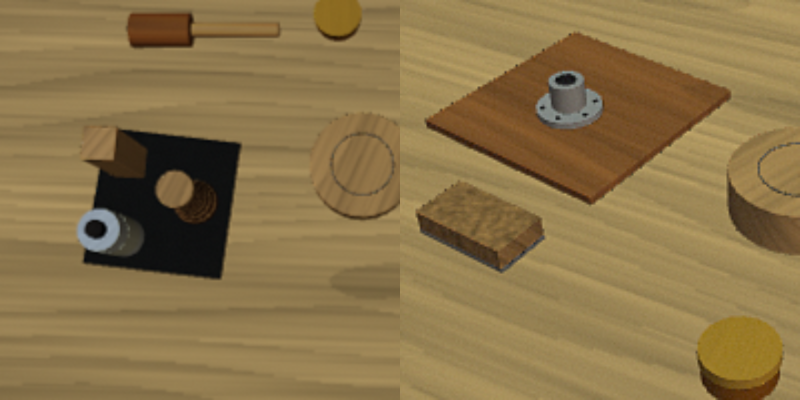

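send_rows([
  [7, [0, 0, 4], [0, 0, 0]],
  [7, [0, 0, 4], [0, 0, 0]],
  [7, [0, 0, 4], [0, 0, 0]],
  [7, [0, 0, 4], [0, 0, 0]],
  [7, [0, 0, 4], [0, 0, 0]],
])

```text
clock: 28.15
position: [0.5247, -0.2967, 0.0736]
ee_rot: [2.218, 2.223, 0.002]
force: [0.1, -0.3, -0.8]
width: 0.766
gripper_force: 0.0
```

send_rows([
  [7, [0, 0, 3], [0, 0, 0]],
  [7, [0, 0, 1], [0, 0, 0]],
  [7, [0, 0, 0.3], [0, 0, 0]],
  [7, [0, 0, 0], [0, 0, 0]],
  [6, [0, 0, 0], [0, 0, 0]],
])

```text
clock: 28.65
position: [0.5255, -0.2987, 0.0331]
ee_rot: [2.219, 2.22, 0.002]
force: [-0.8, 0.7, 0.7]
width: 0.716
gripper_force: 0.0
```

```bash
python3 -c "
from h import *
to(.524,-.297,.029)
t=lambda x,y:((x+.5)/2-.5+100,(y+.5)/2-.5+140)
print('spindle cam',back('top',t(174.5,189),.154),'robot .5004 .2468')
print('tin cam',back('top',t(98.5,230),.134),'robot .4483 .3460')
im=arm.get_image('top'); crop('top',im,170,220,1,1,1,'x.png')
cv2.imwrite('pics/top1.png',im[:,:,::-1])"
```

```text
t 28.65 pos [ 0.5255 -0.2987  0.0331] w 6.59 gf 0.0 F [-0.8  0.7  0.7] j [ 0.71  0.66 -0.41  1.79  0.36  0.77  0.11]
shift cm [ 0.17 -0.15  0.41] turn [0.003 0.001 0.   ]
spindle cam [0.49973869 0.24473707 0.154     ] robot .5004 .2468
tin cam [0.44632898 0.34301967 0.134     ] robot .4483 .3460
```

send_rows([
  [6, [0.2, -0.1, 0.3], [0, 0, 0]],
  [5.2, [0, 0, 0], [0, 0, 0]],
  [4.6, [0, 0, 0], [0, 0, 0]],
  [3.4, [0, 0, 0], [0, 0, 0]],
  [3.4, [0, 0, 0], [0, 0, 0]],
], force=40)

```text
clock: 29.2
position: [0.5234, -0.2966, 0.0284]
ee_rot: [2.221, 2.221, 0.0]
force: [0.7, -0.0, 1.0]
width: 0.428
gripper_force: 40.0
```

send_rows([
  [3.4, [0, 0, 0], [0, 0, 0]],
])

```text
clock: 29.3
position: [0.5234, -0.2966, 0.0283]
ee_rot: [2.221, 2.221, 0.0]
force: [0.4, -0.6, 1.2]
width: 0.427
gripper_force: 40.0
```

```bash
python3 -c "
from h import *
to(.557,.0065,.067)"
```

```text
t 29.3 pos [ 0.5234 -0.2966  0.0283] w 3.93 gf 40.0 F [ 0.4 -0.6  1.2] j [ 0.71  0.66 -0.41  1.8   0.36  0.76  0.11]
shift cm [30.31  3.36 -3.87] turn [ 0.  0. -0.]
```

send_rows([
  [3.4, [0, 0, -0.5], [0, 0, 0]],
  [3.4, [0, 0, -2], [0, 0, 0]],
  [3.4, [0, 0, -4], [0, 0, 0]],
  [3.4, [0, 0, -3], [0, 0, 0]],
  [3.4, [1, 0, -0.5], [0, 0, 0]],
])

```text
clock: 29.8
position: [0.5246, -0.2884, 0.1316]
ee_rot: [2.22, 2.215, 0.002]
force: [0.8, 0.3, -4.8]
width: 0.422
gripper_force: 40.0
```

send_rows([
  [3.4, [2, 0.3, 0], [0, 0, 0]],
  [3.4, [3, 0.5, 0], [0, 0, 0]],
  [3.4, [4, 0.5, 0], [0, 0, 0]],
  [3.4, [4, 0.5, 0], [0, 0, 0]],
  [3.4, [4, 0.5, 0], [0, 0, 0]],
])

```text
clock: 30.3
position: [0.5449, -0.1143, 0.1268]
ee_rot: [-2.22, -2.22, 0.002]
force: [1.1, 0.4, -5.2]
width: 0.429
gripper_force: 40.0
```

send_rows([
  [3.4, [4, 0.5, 0], [0, 0, 0]],
  [3.4, [4, 0.5, 0], [0, 0, 0]],
  [3.4, [3, 0, 0], [0, 0, 0]],
  [3.4, [1.3, 0, 0], [0, 0, 0]],
  [3.4, [0, 0, 0], [0, 0, 0]],
])

```text
clock: 30.8
position: [0.555, 0.0095, 0.1273]
ee_rot: [-2.215, -2.225, 0.001]
force: [0.9, 0.4, -4.7]
width: 0.425
gripper_force: 40.0
```

```bash
python3 -c "
from h import *
to(.557,.0065,.0663)"
```

```text
t 30.8 pos [0.555  0.0095 0.1273] w 3.91 gf 40.0 F [ 0.9  0.4 -4.7] j [ 0.26  0.48 -0.51  1.83  0.29  0.91 -0.38]
shift cm [-0.3   0.21  6.1 ] turn [-0.002 -0.001  0.004]
```

send_rows([
  [3.4, [0, 0, 3], [0, 0, 0]],
  [3.4, [0, 0, 2], [0, 0, 0]],
  [3.4, [0, 0, 0], [0, 0, 0]],
  [3.4, [0, 0, 0], [0, 0, 0]],
  [3.4, [0, 0, 0], [0, 0, 0]],
])

```text
clock: 31.3
position: [0.5569, 0.006, 0.0791]
ee_rot: [2.222, 2.22, 0.001]
force: [-0.2, 1.2, -3.6]
width: 0.43
gripper_force: 40.0
```

```bash
python3 -c "
from h import *
to(.557,.0065,.0663)"
```

```text
t 31.3 pos [0.5569 0.006  0.0791] w 3.95 gf 40.0 F [-0.2  1.2 -3.6] j [ 0.24  0.54 -0.48  1.87  0.34  0.81 -0.42]
shift cm [0.05 0.01 1.28] turn [ 0.001  0.    -0.001]
```

send_rows([
  [3.4, [0, 0, 0.6], [0, 0, 0]],
  [3.4, [0, 0, 0.3], [0, 0, 0]],
  [3.4, [0, 0, 0], [0, 0, 0]],
  [3.4, [0, 0, 0.2], [0, 0, 0]],
  [3.4, [0, 0, 0], [0, 0, 0]],
])

```text
clock: 31.8
position: [0.5562, 0.0065, 0.0671]
ee_rot: [-2.221, -2.221, 0.0]
force: [-0.6, -0.1, -4.8]
width: 0.429
gripper_force: 40.0
```

send_rows([
  [3.4, [0, 0, 0.1], [0, 0, 0]],
  [3.4, [0, 0, 0], [0, 0, 0]],
])

```text
clock: 32.0
position: [0.5564, 0.0066, 0.0663]
ee_rot: [2.221, 2.221, 0.0]
force: [0.4, 0.1, -4.4]
width: 0.43
gripper_force: 40.0
```

send_rows([
  [3.4, [0, 0, 0.1], [0, 0, 0]],
  [3.4, [0, 0, 0], [0, 0, 0]],
])

```text
clock: 32.2
position: [0.5564, 0.0065, 0.0663]
ee_rot: [2.221, 2.221, 0.0]
force: [-5.0, -0.2, 9.3]
width: 0.424
gripper_force: 40.0
```

send_rows([
  [4.2, [0, 0, 0], [0, 0, 0]],
  [5, [0, 0, 0], [0, 0, 0]],
  [6.5, [0, 0, 0], [0, 0, 0]],
  [7, [0, 0, 0], [0, 0, 0]],
  [7, [0, 0, -1], [0, 0, 0]],
])

```text
clock: 32.7
position: [0.5554, 0.0064, 0.0745]
ee_rot: [-2.22, -2.22, 0.003]
force: [-0.2, -0.4, -0.5]
width: 0.739
gripper_force: 0.0
```

send_rows([
  [7, [0, 0, -3], [0, 0, 0]],
  [7, [0, 0, -4], [0, 0, 0]],
  [7, [0, 0, -4], [0, 0, 0]],
  [7, [0, 0, -4], [0, 0, 0]],
  [7, [0, 0, -4], [0, 0, 0]],
])

```text
clock: 33.2
position: [0.5559, 0.0067, 0.2678]
ee_rot: [2.221, 2.222, 0.001]
force: [1.3, 0.0, -1.2]
width: 0.765
gripper_force: 0.0
```

send_rows([
  [7, [2, -0.6, -2], [0, 0, 0]],
  [7, [4, -1, 0], [0, 0, 0]],
  [7, [4, -1, 0], [0, 0, 0]],
  [7, [4, -1, 0], [0, 0, 0]],
  [7, [4, -1, 0], [0, 0, 0]],
])

```text
clock: 33.7
position: [0.5095, 0.188, 0.2862]
ee_rot: [2.221, 2.221, 0.001]
force: [1.2, 0.4, 0.2]
width: 0.759
gripper_force: 0.0
```

send_rows([
  [7, [4, -1, 0], [0, 0, 0]],
  [7, [2, 0, 0], [0, 0, 0]],
  [7, [0, 0, 0], [0, 0, 0]],
  [7, [0, 0, 0], [0, 0, 0]],
])

```text
clock: 34.1
position: [0.5002, 0.2464, 0.2855]
ee_rot: [2.22, 2.222, -0.0]
force: [0.2, -1.0, -0.7]
width: 0.761
gripper_force: 0.0
```

```bash
python3 -c "
from h import *
to(.5004,.2465,.1225)
a=arm.get_image('top')[190:254,250:314]; b=arm.get_image('scene')[160:240,255:345]
cv2.imwrite('pics/c8.png',np.hstack([cv2.resize(a,(384,384),interpolation=2),cv2.resize(b,(405,384),interpolation=2)])[:,:,::-1])"
```

```text
t 34.1 pos [0.5002 0.2464 0.2855] w 7.0 gf 0.0 F [ 0.2 -1.  -0.7] j [-0.08  0.36 -0.64  1.61  0.22  1.25 -0.76]
shift cm [ 0.02  0.02 16.3 ] turn [0.    0.    0.001]
```

View pics/c8.png

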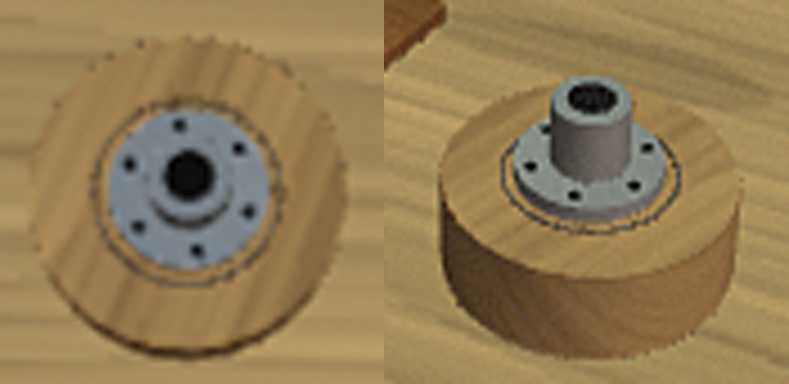

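send_rows([
  [7, [0, 0, 3], [0, 0, 0]],
  [7, [0, 0, 4], [0, 0, 0]],
  [7, [0, 0, 4], [0, 0, 0]],
  [7, [0, 0, 4], [0, 0, 0]],
  [7, [0, 0, 1.3], [0, 0, 0]],
])

```text
clock: 34.7
position: [0.4989, 0.2434, 0.1188]
ee_rot: [-2.223, -2.218, 0.009]
force: [-0.5, -0.3, 0.2]
width: 0.766
gripper_force: 0.0
```

send_rows([
  [6, [0, 0, 0], [0, 0, 0]],
  [5.2, [0, 0, 0], [0, 0, 0]],
  [4, [0, 0, 0], [0, 0, 0]],
  [4, [0, 0, 0], [0, 0, 0]],
  [4, [0, 0, 0], [0, 0, 0]],
], force=25)

```text
clock: 35.2
position: [0.5012, 0.2474, 0.1241]
ee_rot: [2.221, 2.221, 0.005]
force: [-1.4, -0.7, 7.4]
width: 0.517
gripper_force: 25.0
```

```bash
python3 -c "
from h import *
to(.5004,.2466,.1223)"
```

```text
t 35.2 pos [0.5012 0.2474 0.1241] w 4.76 gf 25.0 F [-1.4 -0.7  7.4] j [-0.13  0.51 -0.59  1.82  0.35  0.91 -0.88]
shift cm [-0.08 -0.08  0.18] turn [ 0.003 -0.001 -0.   ]
```

send_rows([
  [4, [0, 0, -0.5], [0, 0, 0]],
  [4, [0, 0, -2], [0, 0, 0]],
  [4, [0, 0, -4], [0, 0, 0]],
  [4, [0, 0, -4], [0, 0, 0]],
  [4, [-1, 0, -3.5], [0, 0, 0]],
])

```text
clock: 35.7
position: [0.4998, 0.238, 0.2649]
ee_rot: [-2.219, -2.223, -0.003]
force: [0.6, 0.2, -1.7]
width: 0.516
gripper_force: 25.0
```

send_rows([
  [4, [-2, -0.5, 0], [0, 0, 0]],
  [4, [-3, -0.5, 0], [0, 0, 0]],
  [4, [-4, -0.5, 0], [0, 0, 0]],
  [4, [-4, -0.5, 0], [0, 0, 0]],
  [4, [-4, -0.5, 0], [0, 0, 0]],
])

```text
clock: 36.2
position: [0.4746, 0.0651, 0.2628]
ee_rot: [2.221, 2.221, 0.0]
force: [1.3, -1.1, -1.1]
width: 0.518
gripper_force: 25.0
```

send_rows([
  [4, [-4, -0.5, 0], [0, 0, 0]],
  [4, [-4, -0.5, 0], [0, 0, 0]],
  [4, [-4, -0.5, 0], [0, 0, 0]],
  [4, [-4, -0.5, 0], [0, 0, 0]],
  [4, [-4, -0.5, 0], [0, 0, 0]],
])

```text
clock: 36.7
position: [0.4496, -0.1349, 0.2629]
ee_rot: [2.221, 2.221, 0.0]
force: [0.8, -0.1, -3.1]
width: 0.519
gripper_force: 25.0
```

send_rows([
  [4, [-4, -0.5, 0], [0, 0, 0]],
  [4, [-4, -0.6, 0], [0, 0, 0]],
  [4, [-3, 0, 0], [0, 0, 0]],
  [4, [-2, 0, 0], [0, 0, 0]],
  [4, [-1.5, 0, 0], [0, 0, 0]],
])

```text
clock: 37.2
position: [0.4387, -0.2801, 0.2626]
ee_rot: [2.223, 2.219, -0.0]
force: [0.9, -0.6, -1.2]
width: 0.514
gripper_force: 25.0
```

send_rows([
  [4, [0, 0, 0], [0, 0, 0]],
  [4, [0, 0, 0], [0, 0, 0]],
  [4, [0, 0, 0], [0, 0, 0]],
])

```text
clock: 37.5
position: [0.4396, -0.2768, 0.2624]
ee_rot: [-2.219, -2.224, -0.001]
force: [0.1, -1.0, -2.3]
width: 0.519
gripper_force: 25.0
```

```bash
python3 -c "
from h import *
to(.44,-.2789,.132)"
```

```text
t 37.5 pos [ 0.4396 -0.2768  0.2624] w 4.78 gf 25.0 F [ 0.1 -1.  -2.3] j [ 0.77  0.27 -0.39  1.75  0.11  1.15  0.35]
shift cm [-0.22  0.04 13.04] turn [ 0.    -0.001  0.002]
```

send_rows([
  [4, [-0.2, 0, 2], [0, 0, 0]],
  [4, [0, 0, 4], [0, 0, 0]],
  [4, [0, 0, 4], [0, 0, 0]],
  [4, [0, 0, 1.5], [0, 0, 0]],
  [4, [0, 0, 0.7], [0, 0, 0]],
])

```text
clock: 38.0
position: [0.4386, -0.2787, 0.1387]
ee_rot: [-2.217, -2.221, 0.001]
force: [-0.6, -0.0, -1.1]
width: 0.514
gripper_force: 25.0
```

send_rows([
  [4, [0, 0, 0.2], [0, 0, 0]],
  [4, [0, 0, 0], [0, 0, 0]],
  [4, [0, 0, 0.2], [0, 0, 0]],
  [4, [0, 0, 0], [0, 0, 0]],
])

```text
clock: 38.4
position: [0.4397, -0.2807, 0.137]
ee_rot: [2.221, 2.22, 0.0]
force: [0.5, 0.0, -1.4]
width: 0.518
gripper_force: 25.0
```

```bash
python3 -c "
from h import *
to(.44,-.2789,.132)"
```

```text
t 38.4 pos [ 0.4397 -0.2807  0.137 ] w 4.76 gf 25.0 F [ 0.5  0.  -1.4] j [ 0.75  0.4  -0.37  1.91  0.18  0.87  0.29]
shift cm [0.18 0.03 0.5 ] turn [ 0.001  0.001 -0.   ]
```

send_rows([
  [4, [0.1, 0, 0.3], [0, 0, 0]],
  [4, [0, 0, 0], [0, 0, 0]],
  [4, [0, 0, 0.1], [0, 0, 0]],
  [4, [0, 0, 0], [0, 0, 0]],
])

```text
clock: 38.8
position: [0.4393, -0.2796, 0.1323]
ee_rot: [2.221, 2.221, -0.0]
force: [-0.1, 0.3, -1.3]
width: 0.517
gripper_force: 25.0
```

send_rows([
  [4, [0, 0, 0.1], [0, 0, 0]],
  [4, [0, 0, 0], [0, 0, 0]],
])

```text
clock: 39.0
position: [0.4394, -0.28, 0.1322]
ee_rot: [2.221, 2.22, -0.001]
force: [-3.4, 1.5, 9.6]
width: 0.514
gripper_force: 25.0
```

send_rows([
  [5.2, [0, 0, 0], [0, 0, 0]],
  [6, [0, 0, 0], [0, 0, 0]],
  [7, [0, 0, 0], [0, 0, 0]],
  [7, [0, 0, 0], [0, 0, 0]],
  [7, [0, 0, -1], [0, 0, 0]],
])

```text
clock: 39.5
position: [0.4384, -0.2791, 0.1404]
ee_rot: [-2.22, -2.22, 0.001]
force: [-0.9, -0.1, 0.1]
width: 0.757
gripper_force: 0.0
```

send_rows([
  [7, [0, 0, -3], [0, 0, 0]],
  [7, [0, 0, -4], [0, 0, 0]],
  [7, [0, 0, -4], [0, 0, 0]],
  [7, [1, 0, -3], [0, 0, 0]],
  [7, [3, 0, 0], [0, 0, 0]],
])

```text
clock: 40.0
position: [0.4411, -0.2421, 0.2861]
ee_rot: [2.221, 2.211, 0.003]
force: [0.7, 0.5, -0.3]
width: 0.761
gripper_force: 0.0
```

send_rows([
  [7.2, [4, 0.3, 0], [0, 0, 0]],
  [7.2, [4, 0.3, 0], [0, 0, 0]],
  [7.2, [4, 0.3, 0], [0, 0, 0]],
  [7.2, [4, 0, 0], [0, 0, 0]],
  [7.2, [4, 0, 0], [0, 0, 0]],
])

```text
clock: 40.5
position: [0.4481, -0.0378, 0.2821]
ee_rot: [2.221, 2.221, 0.001]
force: [0.9, -0.1, 0.8]
width: 0.782
gripper_force: 0.0
```

send_rows([
  [7.2, [4, 0, 0], [0, 0, 0]],
  [7.2, [4, 0, 0], [0, 0, 0]],
  [7.2, [4, 0, 0], [0, 0, 0]],
  [7.2, [4, 0, 0], [0, 0, 0]],
  [7.2, [4, 0, 0], [0, 0, 0]],
])

```text
clock: 41.0
position: [0.448, 0.1621, 0.2821]
ee_rot: [2.221, 2.221, 0.001]
force: [0.1, 0.3, 0.6]
width: 0.784
gripper_force: 0.0
```

send_rows([
  [7.2, [4, 0, 0], [0, 0, 0]],
  [7.2, [4, 0, 0], [0, 0, 0]],
  [7.2, [4, 0, 0], [0, 0, 0]],
  [7.2, [4, 0, 0], [0, 0, 0]],
  [7.2, [2.6, 0, 0], [0, 0, 0]],
])

```text
clock: 41.5
position: [0.4474, 0.3496, 0.2819]
ee_rot: [-2.218, -2.223, -0.001]
force: [0.1, 0.2, 0.4]
width: 0.785
gripper_force: 0.0
```

send_rows([
  [7.2, [0, 0, 0], [0, 0, 0]],
  [7.2, [0, 0, 0], [0, 0, 0]],
  [7.2, [0, 0, 0], [0, 0, 0]],
])

```text
clock: 41.8
position: [0.4487, 0.3452, 0.2814]
ee_rot: [2.222, 2.219, -0.001]
force: [0.6, -0.5, 0.7]
width: 0.781
gripper_force: 0.0
```

```bash
python3 -c "
from h import *
to(.4483,.346,.1055)"
```

```text
t 41.8 pos [0.4487 0.3452 0.2814] w 7.19 gf 0.0 F [ 0.6 -0.5  0.7] j [-0.23  0.39 -0.73  1.59  0.27  1.26 -1.  ]
shift cm [ 0.1  -0.05 17.59] turn [ 0.     0.001 -0.001]
```

send_rows([
  [7.2, [0, 0, 3], [0, 0, 0]],
  [7.2, [0, 0, 4], [0, 0, 0]],
  [7.2, [0, 0, 4], [0, 0, 0]],
  [7.2, [0, 0, 3], [0, 0, 0]],
  [7.2, [0, 0, 2], [0, 0, 0]],
])

```text
clock: 42.3
position: [0.4484, 0.3438, 0.1192]
ee_rot: [2.224, 2.218, -0.004]
force: [0.4, -0.4, 0.1]
width: 0.781
gripper_force: 0.0
```

send_rows([
  [7.2, [0.1, 0, 1], [0, 0, 0]],
  [7.2, [0, 0, 0.4], [0, 0, 0]],
  [7.2, [0, 0, 0], [0, 0, 0]],
  [7.2, [0, 0, 0], [0, 0, 0]],
  [6.4, [0, 0, 0], [0, 0, 0]],
])

```text
clock: 42.8
position: [0.4488, 0.3479, 0.1083]
ee_rot: [2.222, 2.221, 0.003]
force: [0.4, -0.3, 0.3]
width: 0.74
gripper_force: 0.0
```

send_rows([
  [5.9, [0, 0, 0], [0, 0, 0]],
  [5, [0, 0, 0], [0, 0, 0]],
  [5, [0, 0, 0], [0, 0, 0]],
  [5, [0, 0, 0], [0, 0, 0]],
], force=30)

```text
clock: 43.2
position: [0.4482, 0.3478, 0.1076]
ee_rot: [-2.221, -2.222, -0.001]
force: [-1.8, -0.6, 5.3]
width: 0.605
gripper_force: 30.0
```

```bash
python3 -c "
from h import *
to(.5137,-.379,.29)"
```

```text
t 43.2 pos [0.4482 0.3478 0.1076] w 5.57 gf 30.0 F [-1.8 -0.6  5.3] j [-0.29  0.56 -0.65  1.81  0.42  0.91 -1.14]
shift cm [-72.68   6.55 -18.26] turn [ 0. -0.  0.]
```

send_rows([
  [5, [0, 0, -0.5], [0, 0, 0]],
  [5, [0, 0, -2], [0, 0, 0]],
  [5, [0, 0, -4], [0, 0, 0]],
  [5, [0, 0, -4], [0, 0, 0]],
  [5, [0, 0, -4], [0, 0, 0]],
])

```text
clock: 43.7
position: [0.4479, 0.3469, 0.2533]
ee_rot: [-2.221, -2.221, 0.002]
force: [0.1, 0.2, -3.5]
width: 0.605
gripper_force: 30.0
```

send_rows([
  [5, [-1, 0, -4], [0, 0, 0]],
  [5, [-2, 0, -0.5], [0, 0, 0]],
  [5, [-3, 0.5, 0], [0, 0, 0]],
  [5, [-4, 0.5, 0], [0, 0, 0]],
  [5, [-4, 0.5, 0], [0, 0, 0]],
])

```text
clock: 44.2
position: [0.4629, 0.206, 0.2969]
ee_rot: [-2.221, -2.222, 0.001]
force: [0.6, -0.2, -3.7]
width: 0.602
gripper_force: 30.0
```

send_rows([
  [5, [-4, 0.5, 0], [0, 0, 0]],
  [5, [-4, 0.5, 0], [0, 0, 0]],
  [5, [-4, 0.5, 0], [0, 0, 0]],
  [5, [-4, 0.5, 0], [0, 0, 0]],
  [5, [-4, 0.5, 0], [0, 0, 0]],
])

```text
clock: 44.7
position: [0.4878, 0.0056, 0.2971]
ee_rot: [-2.222, -2.221, 0.001]
force: [1.8, -0.8, -2.8]
width: 0.606
gripper_force: 30.0
```

send_rows([
  [5, [-4, 0.5, 0], [0, 0, 0]],
  [5, [-4, 0.5, 0], [0, 0, 0]],
  [5, [-4, 0.5, 0], [0, 0, 0]],
  [5, [-4, 0.5, 0], [0, 0, 0]],
  [5, [-4, 0.5, 0], [0, 0, 0]],
])

```text
clock: 45.2
position: [0.5127, -0.1942, 0.2969]
ee_rot: [-2.221, -2.221, 0.001]
force: [-0.1, 0.2, -3.1]
width: 0.603
gripper_force: 30.0
```

send_rows([
  [5, [-4, 0, 0], [0, 0, 0]],
  [5, [-4, 0, 0], [0, 0, 0]],
  [5, [-4, 0, 0], [0, 0, 0]],
  [5, [-3, 0, 0], [0, 0, 0]],
  [5, [-2, 0, 0], [0, 0, 0]],
])

```text
clock: 45.7
position: [0.5119, -0.3654, 0.2963]
ee_rot: [-2.224, -2.217, 0.002]
force: [0.4, -0.3, -3.5]
width: 0.601
gripper_force: 30.0
```

send_rows([
  [5, [-1.5, 0, 0], [0, 0, 0]],
  [5, [0, 0, 0], [0, 0, 0]],
  [5, [0, 0, 0], [0, 0, 0]],
  [5, [0, 0, 0], [0, 0, 0]],
])

```text
clock: 46.1
position: [0.5139, -0.3753, 0.2975]
ee_rot: [-2.218, -2.224, -0.001]
force: [-0.2, 0.5, -4.1]
width: 0.605
gripper_force: 30.0
```

```bash
python3 -c "
from h import *
to(.5135,-.3773,.1156)"
```

```text
t 46.1 pos [ 0.5139 -0.3753  0.2975] w 5.57 gf 30.0 F [-0.2  0.5 -4.1] j [ 0.83  0.45 -0.43  1.41  0.19  1.33  0.39]
shift cm [-0.21 -0.05 18.19] turn [ 0.    -0.001  0.003]
```

send_rows([
  [5, [-0.2, 0, 2], [0, 0, 0]],
  [5, [0, 0, 4], [0, 0, 0]],
  [5, [0, 0, 4], [0, 0, 0]],
  [5, [0, 0, 4], [0, 0, 0]],
  [5, [0, 0, 2.5], [0, 0, 0]],
])

```text
clock: 46.6
position: [0.5124, -0.3773, 0.1297]
ee_rot: [-2.217, -2.221, 0.0]
force: [-0.1, 0.7, -3.0]
width: 0.605
gripper_force: 30.0
```

send_rows([
  [5, [0, 0, 0.7], [0, 0, 0]],
  [5, [0, 0, 0.3], [0, 0, 0]],
  [5, [0, 0, 0.1], [0, 0, 0]],
  [5, [0, 0, 0], [0, 0, 0]],
  [5, [0, 0, 0], [0, 0, 0]],
])

```text
clock: 47.1
position: [0.514, -0.3798, 0.1227]
ee_rot: [2.22, 2.22, 0.001]
force: [-0.5, 0.9, -3.5]
width: 0.604
gripper_force: 30.0
```

```bash
python3 -c "
from h import *
to(.5135,-.3773,.1156)"
```

```text
t 47.1 pos [ 0.514  -0.3798  0.1227] w 5.56 gf 30.0 F [-0.5  0.9 -3.5] j [ 0.82  0.59 -0.4   1.63  0.26  0.97  0.33]
shift cm [ 0.26 -0.05  0.71] turn [ 0.002  0.001 -0.   ]
```

send_rows([
  [5, [0.2, 0, 0.3], [0, 0, 0]],
  [5, [0, 0, 0.2], [0, 0, 0]],
  [5, [0, 0, 0], [0, 0, 0]],
  [5, [0, 0, 0], [0, 0, 0]],
])

```text
clock: 47.5
position: [0.5131, -0.3775, 0.1161]
ee_rot: [-2.221, -2.221, 0.0]
force: [-0.2, 0.2, -2.8]
width: 0.607
gripper_force: 30.0
```

send_rows([
  [5, [0, 0, 0.1], [0, 0, 0]],
  [5, [0, 0, 0], [0, 0, 0]],
])

```text
clock: 47.7
position: [0.5133, -0.3777, 0.1157]
ee_rot: [2.221, 2.221, -0.0]
force: [-1.5, 0.8, 1.1]
width: 0.602
gripper_force: 30.0
```

send_rows([
  [5, [0, 0, 0.1], [0, 0, 0]],
  [5, [0, 0, 0], [0, 0, 0]],
])

```text
clock: 47.9
position: [0.5134, -0.3779, 0.1156]
ee_rot: [2.221, 2.22, -0.001]
force: [-4.5, 1.4, 9.6]
width: 0.605
gripper_force: 30.0
```

send_rows([
  [5.8, [0, 0, 0], [0, 0, 0]],
  [6.5, [0, 0, 0], [0, 0, 0]],
  [7.5, [0, 0, 0], [0, 0, 0]],
  [7.5, [0, 0, 0], [0, 0, 0]],
  [7.5, [0, 0, -1], [0, 0, 0]],
])

```text
clock: 48.4
position: [0.5125, -0.377, 0.1232]
ee_rot: [-2.22, -2.22, 0.001]
force: [0.7, 0.1, -0.1]
width: 0.816
gripper_force: 0.0
```

send_rows([
  [7.5, [0, 0, -3], [0, 0, 0]],
  [7.5, [0, 0, -4], [0, 0, 0]],
  [7.5, [0, 0, -4], [0, 0, 0]],
  [7.5, [0, 0, -4], [0, 0, 0]],
  [7.5, [2.5, 0, -1], [0, 0, 0]],
])

```text
clock: 48.9
position: [0.5142, -0.3564, 0.2897]
ee_rot: [2.221, 2.21, 0.001]
force: [0.9, -1.0, -0.3]
width: 0.815
gripper_force: 0.0
```

send_rows([
  [7.5, [4, 0.3, 0], [0, 0, 0]],
  [7.5, [4, 0.3, 0], [0, 0, 0]],
  [7.5, [4, 0.3, 0], [0, 0, 0]],
  [7.5, [4, 0.3, 0], [0, 0, 0]],
  [7.5, [4, 0.3, 0], [0, 0, 0]],
])

```text
clock: 49.4
position: [0.5282, -0.1508, 0.2851]
ee_rot: [2.221, 2.221, 0.001]
force: [0.4, 0.2, 0.4]
width: 0.82
gripper_force: 0.0
```

send_rows([
  [7.5, [4, 0.3, 0], [0, 0, 0]],
  [7.5, [4, 0.3, 0], [0, 0, 0]],
  [7.5, [4, 0.3, 0], [0, 0, 0]],
  [7.5, [4, 0.3, 0], [0, 0, 0]],
  [7.5, [4, 0.3, 0], [0, 0, 0]],
])

```text
clock: 49.9
position: [0.5432, 0.0492, 0.2852]
ee_rot: [2.221, 2.221, 0.001]
force: [-0.3, -0.5, -0.5]
width: 0.815
gripper_force: 0.0
```

send_rows([
  [7.5, [4, 0.3, 0], [0, 0, 0]],
  [7.5, [4, 0.3, 0], [0, 0, 0]],
  [7.5, [4, 0.3, 0], [0, 0, 0]],
  [7.5, [4, 0.3, 0], [0, 0, 0]],
  [7.5, [4, 0, 0], [0, 0, 0]],
])

```text
clock: 50.4
position: [0.5555, 0.2491, 0.285]
ee_rot: [2.222, 2.22, 0.001]
force: [0.4, 0.4, 0.2]
width: 0.817
gripper_force: 0.0
```

send_rows([
  [7.5, [4, 0, 0], [0, 0, 0]],
  [7.5, [4, 0, 0], [0, 0, 0]],
  [7.5, [2, 0, 0], [0, 0, 0]],
  [7.5, [0, 0, 0], [0, 0, 0]],
  [7.5, [0, 0, 0], [0, 0, 0]],
])

```text
clock: 50.9
position: [0.5552, 0.3475, 0.2845]
ee_rot: [2.221, 2.222, -0.0]
force: [0.6, -0.5, -1.3]
width: 0.818
gripper_force: 0.0
```

```bash
python3 -c "
from h import *
to(.5553,.3468,.1145)"
```

```text
t 50.9 pos [0.5552 0.3475 0.2845] w 7.52 gf 0.0 F [ 0.6 -0.5 -1.3] j [-0.26  0.52 -0.62  1.37  0.3   1.35 -0.88]
shift cm [-7.0e-02  1.0e-02  1.7e+01] turn [0.    0.    0.001]
```

send_rows([
  [7.5, [-0.1, 0, 3], [0, 0, 0]],
  [7.5, [0, 0, 4], [0, 0, 0]],
  [7.5, [0, 0, 4], [0, 0, 0]],
  [7.5, [0, 0, 4], [0, 0, 0]],
  [7.5, [0, 0, 1.5], [0, 0, 0]],
])

```text
clock: 51.4
position: [0.5546, 0.3427, 0.1157]
ee_rot: [2.224, 2.218, -0.009]
force: [0.1, 0.3, -1.0]
width: 0.822
gripper_force: 0.0
```

send_rows([
  [7.5, [0, 0, 0.5], [0, 0, 0]],
  [7.5, [0, 0, 0], [0, 0, 0]],
  [7.5, [0, 0, 0], [0, 0, 0]],
  [6, [0, 0, 0], [0, 0, 0]],
  [5.2, [0, 0, 0], [0, 0, 0]],
])

```text
clock: 51.9
position: [0.5558, 0.347, 0.1156]
ee_rot: [2.221, 2.221, 0.003]
force: [0.7, 0.3, -0.0]
width: 0.687
gripper_force: 0.0
```

send_rows([
  [4.7, [0, 0, 0], [0, 0, 0]],
  [3.8, [0, 0, 0], [0, 0, 0]],
  [3.8, [0, 0, 0], [0, 0, 0]],
  [3.8, [0, 0, 0], [0, 0, 0]],
], force=30)

```text
clock: 52.3
position: [0.5553, 0.3466, 0.1144]
ee_rot: [2.221, 2.221, 0.0]
force: [-0.5, 0.5, 2.3]
width: 0.476
gripper_force: 29.9
```

```bash
python3 -c "
from h import *
to(.5388,-.2148,.28)"
```

```text
t 52.3 pos [0.5553 0.3466 0.1144] w 4.38 gf 29.9 F [-0.5  0.5  2.3] j [-0.28  0.66 -0.57  1.58  0.4   1.02 -0.97]
shift cm [-56.14  -1.65 -16.56] turn [ 0. -0. -0.]
```

send_rows([
  [3.8, [0, 0, -0.5], [0, 0, 0]],
  [3.8, [0, 0, -2], [0, 0, 0]],
  [3.8, [0, 0, -4], [0, 0, 0]],
  [3.8, [0, 0, -4], [0, 0, 0]],
  [3.8, [0, 0, -4], [0, 0, 0]],
])

```text
clock: 52.8
position: [0.5548, 0.3462, 0.2606]
ee_rot: [-2.221, -2.221, 0.001]
force: [0.3, -0.1, -1.7]
width: 0.48
gripper_force: 29.9
```

send_rows([
  [3.8, [-1, 0, -1.5], [0, 0, 0]],
  [3.8, [-2, 0, 0], [0, 0, 0]],
  [3.8, [-3, 0, 0], [0, 0, 0]],
  [3.8, [-4, -0.2, 0], [0, 0, 0]],
  [3.8, [-4, -0.2, 0], [0, 0, 0]],
])

```text
clock: 53.3
position: [0.5505, 0.2045, 0.273]
ee_rot: [-2.221, -2.221, 0.003]
force: [0.7, -0.5, -2.4]
width: 0.481
gripper_force: 29.9
```

send_rows([
  [3.8, [-4, -0.2, 0], [0, 0, 0]],
  [3.8, [-4, -0.2, 0], [0, 0, 0]],
  [3.8, [-4, -0.2, 0], [0, 0, 0]],
  [3.8, [-4, -0.2, 0], [0, 0, 0]],
  [3.8, [-4, -0.2, 0], [0, 0, 0]],
])

```text
clock: 53.8
position: [0.5401, 0.0041, 0.2733]
ee_rot: [-2.222, -2.22, 0.002]
force: [0.4, -0.2, -2.2]
width: 0.476
gripper_force: 29.9
```

send_rows([
  [3.8, [-4, -0.2, 0], [0, 0, 0]],
  [3.8, [-4, 0, 0], [0, 0, 0]],
  [3.8, [-4, 0, 0], [0, 0, 0]],
  [3.8, [-4, 0, 0], [0, 0, 0]],
  [3.8, [-3, 0, 0], [0, 0, 0]],
])

```text
clock: 54.3
position: [0.5377, -0.1871, 0.2731]
ee_rot: [-2.224, -2.218, 0.003]
force: [0.7, 0.0, -2.2]
width: 0.476
gripper_force: 29.9
```

send_rows([
  [3.8, [-2, 0, 0], [0, 0, 0]],
  [3.8, [-1, 0, 0], [0, 0, -0.048]],
  [3.8, [0, 0, 0], [0, 0, 0]],
  [3.8, [0, 0, 0], [0, 0, 0]],
  [3.8, [0, 0, 0], [0, 0, 0]],
])

```text
clock: 54.8
position: [0.5391, -0.2123, 0.274]
ee_rot: [-2.167, -2.274, -0.0]
force: [-0.3, -1.2, -2.4]
width: 0.478
gripper_force: 29.9
```

```bash
python3 -c "
from h import *
to(.5385,-.2150,.1224,np.pi/2+.046)"
```

```text
t 54.8 pos [ 0.5391 -0.2123  0.274 ] w 4.4 gf 29.9 F [-0.3 -1.2 -2.4] j [ 0.66  0.38 -0.52  1.58  0.2   1.23  0.15]
shift cm [-0.28 -0.07 15.16] turn [-0.    -0.001  0.002]
```

send_rows([
  [3.8, [-0.2, -0.1, 2], [0, 0, 0]],
  [3.8, [0, 0, 4], [0, 0, 0]],
  [3.8, [0, 0, 4], [0, 0, 0]],
  [3.8, [0, 0, 3], [0, 0, 0]],
  [3.8, [0, 0, 1], [0, 0, 0]],
])

```text
clock: 55.3
position: [0.5364, -0.2141, 0.1313]
ee_rot: [-2.163, -2.272, 0.003]
force: [-0.3, -1.0, -1.3]
width: 0.475
gripper_force: 29.9
```

send_rows([
  [3.8, [0, 0, 0.5], [0, 0, 0]],
  [3.8, [0, 0, 0.2], [0, 0, 0]],
  [3.8, [0, 0, 0], [0, 0, 0]],
  [3.8, [0, 0, 0], [0, 0, 0]],
  [3.8, [0, 0, 0], [0, 0, 0]],
])

```text
clock: 55.8
position: [0.5389, -0.2157, 0.1282]
ee_rot: [2.167, 2.273, 0.001]
force: [0.1, -0.5, -3.2]
width: 0.479
gripper_force: 29.9
```

```bash
python3 -c "
from h import *
to(.5385,-.2150,.1224,np.pi/2+.046)"
```

```text
t 55.8 pos [ 0.5389 -0.2157  0.1282] w 4.4 gf 29.9 F [ 0.1 -0.5 -3.2] j [ 0.63  0.51 -0.48  1.77  0.29  0.93  0.07]
shift cm [ 0.08 -0.03  0.58] turn [0.001 0.001 0.002]
```

send_rows([
  [3.8, [0.1, 0, 0.3], [0, 0, 0]],
  [3.8, [0, 0, 0.2], [0, 0, 0]],
  [3.8, [0, 0, 0], [0, 0, 0]],
  [3.8, [0, 0, 0], [0, 0, 0]],
])

```text
clock: 56.2
position: [0.5384, -0.2145, 0.1223]
ee_rot: [2.167, 2.274, 0.0]
force: [-1.2, 0.5, 0.7]
width: 0.48
gripper_force: 29.9
```

send_rows([
  [3.8, [0, 0, 0.1], [0, 0, 0]],
  [3.8, [0, 0, 0], [0, 0, 0]],
])

```text
clock: 56.4
position: [0.5384, -0.2145, 0.1223]
ee_rot: [2.167, 2.274, -0.0]
force: [-4.1, 0.6, 11.4]
width: 0.482
gripper_force: 29.9
```

Contact; release, lift, and withdraw towards +y for a comparison picture.

send_rows([
  [4.8, [0, 0, 0], [0, 0, 0]],
  [5.5, [0, 0, 0], [0, 0, 0]],
  [7, [0, 0, 0], [0, 0, 0]],
  [7, [0, 0, 0], [0, 0, 0]],
  [7, [0, 0, -1], [0, 0, 0]],
])

```text
clock: 56.9
position: [0.5373, -0.2144, 0.1303]
ee_rot: [-2.166, -2.272, 0.002]
force: [-0.0, 0.9, 0.6]
width: 0.755
gripper_force: 0.0
```

send_rows([
  [7, [0, 0, -3], [0, 0, 0]],
  [7, [0, 0, -4], [0, 0, 0]],
  [7, [0, 0, -4], [0, 0, 0]],
  [7, [0, 0, -4], [0, 0, 0]],
  [7, [3, 0, 0], [0, 0, 0]],
])

```text
clock: 57.4
position: [0.5393, -0.1887, 0.2873]
ee_rot: [2.168, 2.261, 0.004]
force: [1.5, 0.2, -0.0]
width: 0.767
gripper_force: 0.0
```

send_rows([
  [7, [4, 0, 0], [0, 0, 0]],
  [7, [4, 0, 0], [0, 0, 0]],
  [7, [4, 0, 0], [0, 0, 0]],
  [7, [4, 0, 0], [0, 0, 0]],
  [7, [4, 0, 0], [0, 0, 0]],
])

```text
clock: 57.9
position: [0.5269, 0.0168, 0.2821]
ee_rot: [2.167, 2.273, 0.001]
force: [0.8, -0.3, -0.4]
width: 0.763
gripper_force: 0.0
```

send_rows([
  [7, [4, 0, 0], [0, 0, 0]],
  [7, [4, 0, 0], [0, 0, 0]],
  [7, [4, 0, 0], [0, 0, 0]],
  [7, [4, 0, 0], [0, 0, 0]],
  [7, [4, 0, 0], [0, 0, 0]],
])

```text
clock: 58.4
position: [0.5174, 0.2166, 0.2821]
ee_rot: [2.167, 2.273, 0.001]
force: [-0.0, -1.0, 0.2]
width: 0.759
gripper_force: 0.0
```

send_rows([
  [7, [4, 0, 0], [0, 0, 0]],
  [7, [0, 0, 0], [0, 0, 0]],
  [7, [0, 0, 0], [0, 0, 0]],
])

```text
clock: 58.7
position: [0.5153, 0.2559, 0.2816]
ee_rot: [-2.165, -2.277, -0.0]
force: [0.5, -0.0, -0.2]
width: 0.761
gripper_force: 0.0
```

```bash
python3 -c "
from h import *
to(.55,.3,.28)
o=cv2.imread('pics/top0.png'); n=arm.get_image('top')[:,:,::-1]; cv2.imwrite('pics/top2.png',n)
s=arm.get_image('scene')[:,:,::-1]; cv2.imwrite('pics/scene2.png',s)
f=lambda im:cv2.resize(im[188:300,328:440],(400,400),interpolation=2)
g=lambda im:cv2.resize(im[90:210,125:275],(400,320),interpolation=2)
so=cv2.imread('pics/scene0.png')
d=cv2.absdiff
cv2.imwrite('pics/c9.png',np.vstack([np.hstack([f(n)[:,:],d(f(n),f(o))*2])[:290],np.hstack([g(s),d(g(s),g(so))*2])[:305]]))
# per-object shift vs start picture (px, template match with subpixel)
for k,(x,y,w,h) in dict(billet=(358,213,22,22),tin=(416,224,26,28),spin=(381,252,25,25)).items():
    a=o[y:y+h,x:x+w]; r=cv2.matchTemplate(cv2.resize(n[y-6:y+h+6,x-6:x+w+6],None,fx=8,fy=8,interpolation=2),cv2.resize(a,None,fx=8,fy=8,interpolation=2),cv2.TM_CCOEFF_NORMED)
    m=cv2.minMaxLoc(r); print(k,np.array(m[3])/8-6,round(m[1],3))
for k,(x,y,w,h) in dict(billet=(201,116,30,72),tin=(152,104,34,62),spin=(203,97,25,18)).items():
    a=so[y:y+h,x:x+w]; r=cv2.matchTemplate(cv2.resize(s[y-6:y+h+6,x-6:x+w+6],None,fx=8,fy=8,interpolation=2),cv2.resize(a,None,fx=8,fy=8,interpolation=2),cv2.TM_CCOEFF_NORMED)
    m=cv2.minMaxLoc(r); print('scene',k,np.array(m[3])/8-6,round(m[1],3))
"
```

```text
t 58.7 pos [0.5153 0.2559 0.2816] w 7.0 gf 0.0 F [ 0.5 -0.  -0.2] j [-0.07  0.4  -0.68  1.57  0.26  1.26 -0.74]
shift cm [4.23 3.69 0.16] turn [-0.   -0.    0.05]
billet [-0.5  -0.25] 0.859
tin [0.25  0.125] 0.993
spin [0.625 0.75 ] 0.987
scene billet [0. 0.] 0.807
scene tin [-0.125 -0.125] 0.978
scene spin [ 0.    -0.375] 0.973
```

View pics/c9.png

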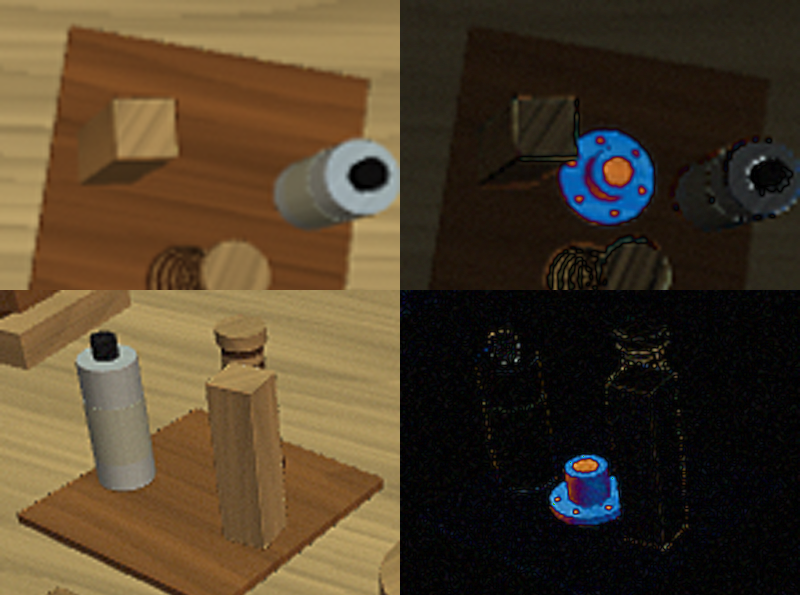

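View pics/scene2.png

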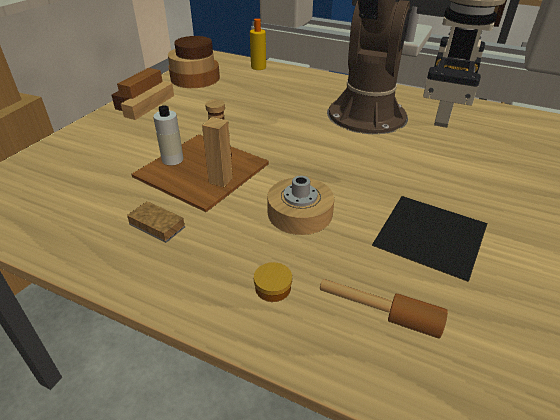

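The pictures show all three pieces upright on their starting spots, within about 1–2 mm of the first picture. The faceplate sits centred in the circle and the bystanders have not moved.

```bash
python3 -c "
from cell import arm
print(arm.sign_off())"
```

```text
the job is handed in; nothing more can be done
None
```

The job is handed in at about 59 s: the faceplate is hub up on the bowl blank, within about 1 mm of the circle's centre. The spindle, billet and tin are back upright on the board within about 2 mm of where they started, and the mallet, wax pot and sanding block are untouched.

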